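# Stock the ratchet-propped thread rack

### The job

The tilting thread rack stands propped on one of its notches: lift its board by the bar on past the top notch so that the prop lets go, and let it down flat. Then deal the boxes of thread from the table into its three bays, one to each bay in turn before any bay gets its second, until none is left, every box lying flat on its bay's floor. Last, raise the loaded board and leave it propped on the second notch from the bottom; leave everything else where it stands.

Things in the scene. Friction and masses are not known exactly. Their poses are not given: they have to be found in the camera images.
- board (a joint): tilt of the rack's board, rad: 0 flat, growing as its far edge rises, stop at 1.36. Ratchet notches at 0.27, 0.54, 0.81: raised 0.06 to 0.2 beyond a notch and lowered, it stays on that notch and cannot go lower. Raised beyond 1.12 the prop is thrown clear, so the board can be lowered to flat, where the prop sets itself again. Let go, it sinks at 1 rad/s. Loaded, it sits 0.02 lower
- hinge_mid (a point): middle of the board's hinge line, 95 mm above the table, on the side near the robot. It turns with the board: x points from the hinge along the board to the bar, y along the hinge to the left, z square to the board. The ratchet is at the right-hand (-y) end
- bar (a point): middle of the round steel grip bar, 12 mm thick, along the board's far edge, parallel to the hinge, 238 mm from it and level with it when flat. Free for 130 mm between its legs; bar centre 50 mm clear of the board's edge. Axes as the board's (y along the bar). It may turn in the fingers. Lifting takes about 4 N empty, 8 N loaded
- bay_left (a point): centre of the board's left-hand (+y) bay, 16 mm above its floor (the height of the centre of a box lying flat in it); axes as the board's. The bay is 168 mm long (x) and 94 mm wide (y), rims and dividers 6 mm thick, 12 mm high; two boxes lie in it end to end along x. Centre 98 mm from the hinge line; floor 99 mm above the table when flat
- bay_middle (a point): centre of the board's middle bay, 16 mm above its floor (the height of the centre of a box lying flat in it); axes as the board's. The bay is 168 mm long (x) and 94 mm wide (y), rims and dividers 6 mm thick, 12 mm high; two boxes lie in it end to end along x. Centre 98 mm from the hinge line; floor 99 mm above the table when flat
- bay_right (a point): centre of the board's right-hand (-y) bay, 16 mm above its floor (the height of the centre of a box lying flat in it); axes as the board's. The bay is 168 mm long (x) and 94 mm wide (y), rims and dividers 6 mm thick, 12 mm high; two boxes lie in it end to end along x. Centre 98 mm from the hinge line; floor 99 mm above the table when flat
- box_0_mid (a point): centre of a brown card box of thread with a white and red window on top, 44 x 70 mm, 32 mm high (its x is across the 44 mm, y along the 70 mm, z up), about 60 g; all boxes are alike. Absent in some starts (None)
- box_1_mid (a point): centre of a brown card box of thread with a white and red window on top, 44 x 70 mm, 32 mm high (its x is across the 44 mm, y along the 70 mm, z up), about 60 g; all boxes are alike. Absent in some starts (None)
- box_2_mid (a point): centre of a brown card box of thread with a white and red window on top, 44 x 70 mm, 32 mm high (its x is across the 44 mm, y along the 70 mm, z up), about 60 g; all boxes are alike. Absent in some starts (None)
- box_3_mid (a point): centre of a brown card box of thread with a white and red window on top, 44 x 70 mm, 32 mm high (its x is across the 44 mm, y along the 70 mm, z up), about 60 g; all boxes are alike. Absent in some starts (None)
- box_4_mid (a point): centre of a brown card box of thread with a white and red window on top, 44 x 70 mm, 32 mm high (its x is across the 44 mm, y along the 70 mm, z up), about 60 g; all boxes are alike. Absent in some starts (None)
- box_5_mid (a point): centre of a brown card box of thread with a white and red window on top, 44 x 70 mm, 32 mm high (its x is across the 44 mm, y along the 70 mm, z up), about 60 g; all boxes are alike. Absent in some starts (None)
- soap_jar: white round soap-paste jar with a red stripe, 70 mm across, 57 mm high; bystander; origin at the middle of its underside
- aerosol: white aerosol can with a red band, 52 mm across, 187 mm high; bystander; origin at the middle of its underside
- tape_roll: roll of masking tape lying flat, 100 mm across, 25 mm high; bystander; origin at the middle of its underside
- pressing_block: wooden pressing block, 160 x 52 mm, 34 mm high; bystander; origin at the middle of its underside
- reel: reel of white thread standing up, 35 mm across, 46 mm high; bystander; origin at the middle of its underside
- spray: spray bottle, 127 x 61 mm, 242 mm high; bystander; origin at the middle of its underside

How it is judged:
On the way, in this order (a step that is already met when the one before it is completed fails the run):
1. the board is lifted past the top notch (tilt over 1.1 rad) (value of joint board above 1.1 rad), for 0.1 s.
2. the board is let down flat (value of joint board below 0.04 rad), for 0.2 s.
3. with the board flat, each bay holds exactly one box (value of joint board below 0.05 rad and distance between any of box_0_mid, box_1_mid, box_2_mid, box_3_mid, box_4_mid, box_5_mid and bay_left below 0.066 m and distance between any of box_0_mid, box_1_mid, box_2_mid, box_3_mid, box_4_mid, box_5_mid and bay_middle below 0.066 m and distance between any of box_0_mid, box_1_mid, box_2_mid, box_3_mid, box_4_mid, box_5_mid and bay_right below 0.066 m and (distance between each of box_1_mid, box_2_mid, box_3_mid, box_4_mid, box_5_mid and bay_left above 0.066 m or distance between each of box_0_mid, box_2_mid, box_3_mid, box_4_mid, box_5_mid and bay_left above 0.066 m or distance between each of box_0_mid, box_1_mid, box_3_mid, box_4_mid, box_5_mid and bay_left above 0.066 m or distance between each of box_0_mid, box_1_mid, box_2_mid, box_4_mid, box_5_mid and bay_left above 0.066 m or distance between each of box_0_mid, box_1_mid, box_2_mid, box_3_mid, box_5_mid and bay_left above 0.066 m or distance between each of box_0_mid, box_1_mid, box_2_mid, box_3_mid, box_4_mid and bay_left above 0.066 m) and (distance between each of box_1_mid, box_2_mid, box_3_mid, box_4_mid, box_5_mid and bay_middle above 0.066 m or distance between each of box_0_mid, box_2_mid, box_3_mid, box_4_mid, box_5_mid and bay_middle above 0.066 m or distance between each of box_0_mid, box_1_mid, box_3_mid, box_4_mid, box_5_mid and bay_middle above 0.066 m or distance between each of box_0_mid, box_1_mid, box_2_mid, box_4_mid, box_5_mid and bay_middle above 0.066 m or distance between each of box_0_mid, box_1_mid, box_2_mid, box_3_mid, box_5_mid and bay_middle above 0.066 m or distance between each of box_0_mid, box_1_mid, box_2_mid, box_3_mid, box_4_mid and bay_middle above 0.066 m) and (distance between each of box_1_mid, box_2_mid, box_3_mid, box_4_mid, box_5_mid and bay_right above 0.066 m or distance between each of box_0_mid, box_2_mid, box_3_mid, box_4_mid, box_5_mid and bay_right above 0.066 m or distance between each of box_0_mid, box_1_mid, box_3_mid, box_4_mid, box_5_mid and bay_right above 0.066 m or distance between each of box_0_mid, box_1_mid, box_2_mid, box_4_mid, box_5_mid and bay_right above 0.066 m or distance between each of box_0_mid, box_1_mid, box_2_mid, box_3_mid, box_5_mid and bay_right above 0.066 m or distance between each of box_0_mid, box_1_mid, box_2_mid, box_3_mid, box_4_mid and bay_right above 0.066 m)), for 0.2 s.
4. with the board still flat, every box lies flat in a bay (value of joint board below 0.05 rad and ((distance between box_0_mid and bay_left below 0.066 m and z of box_0_mid in the frame of bay_left between -0.006 and 0.006 m) or (distance between box_0_mid and bay_middle below 0.066 m and z of box_0_mid in the frame of bay_middle between -0.006 and 0.006 m) or (distance between box_0_mid and bay_right below 0.066 m and z of box_0_mid in the frame of bay_right between -0.006 and 0.006 m)) and ((distance between box_1_mid and bay_left below 0.066 m and z of box_1_mid in the frame of bay_left between -0.006 and 0.006 m) or (distance between box_1_mid and bay_middle below 0.066 m and z of box_1_mid in the frame of bay_middle between -0.006 and 0.006 m) or (distance between box_1_mid and bay_right below 0.066 m and z of box_1_mid in the frame of bay_right between -0.006 and 0.006 m)) and ((distance between box_2_mid and bay_left below 0.066 m and z of box_2_mid in the frame of bay_left between -0.006 and 0.006 m) or (distance between box_2_mid and bay_middle below 0.066 m and z of box_2_mid in the frame of bay_middle between -0.006 and 0.006 m) or (distance between box_2_mid and bay_right below 0.066 m and z of box_2_mid in the frame of bay_right between -0.006 and 0.006 m)) and ((distance between box_3_mid and bay_left below 0.066 m and z of box_3_mid in the frame of bay_left between -0.006 and 0.006 m) or (distance between box_3_mid and bay_middle below 0.066 m and z of box_3_mid in the frame of bay_middle between -0.006 and 0.006 m) or (distance between box_3_mid and bay_right below 0.066 m and z of box_3_mid in the frame of bay_right between -0.006 and 0.006 m)) and ((distance between box_4_mid and bay_left below 0.066 m and z of box_4_mid in the frame of bay_left between -0.006 and 0.006 m) or (distance between box_4_mid and bay_middle below 0.066 m and z of box_4_mid in the frame of bay_middle between -0.006 and 0.006 m) or (distance between box_4_mid and bay_right below 0.066 m and z of box_4_mid in the frame of bay_right between -0.006 and 0.006 m)) and ((distance between box_5_mid and bay_left below 0.066 m and z of box_5_mid in the frame of bay_left between -0.006 and 0.006 m) or (distance between box_5_mid and bay_middle below 0.066 m and z of box_5_mid in the frame of bay_middle between -0.006 and 0.006 m) or (distance between box_5_mid and bay_right below 0.066 m and z of box_5_mid in the frame of bay_right between -0.006 and 0.006 m))), for 0.2 s.
At the end, for the whole second after the job is handed in: The board rests on its second notch (tilt 0.47 to 0.59 rad), still; every box lies flat on a bay floor (centre within 66 mm of a bay's centre and within 6 mm of lying height) and at rest; every bay holds one or two boxes (value of joint board between 0.47 and 0.59 rad and velocity of joint board between -0.02 and 0.02 rad/s and ((distance between box_0_mid and bay_left below 0.066 m and z of box_0_mid in the frame of bay_left between -0.006 and 0.006 m) or (distance between box_0_mid and bay_middle below 0.066 m and z of box_0_mid in the frame of bay_middle between -0.006 and 0.006 m) or (distance between box_0_mid and bay_right below 0.066 m and z of box_0_mid in the frame of bay_right between -0.006 and 0.006 m)) and ((distance between box_1_mid and bay_left below 0.066 m and z of box_1_mid in the frame of bay_left between -0.006 and 0.006 m) or (distance between box_1_mid and bay_middle below 0.066 m and z of box_1_mid in the frame of bay_middle between -0.006 and 0.006 m) or (distance between box_1_mid and bay_right below 0.066 m and z of box_1_mid in the frame of bay_right between -0.006 and 0.006 m)) and ((distance between box_2_mid and bay_left below 0.066 m and z of box_2_mid in the frame of bay_left between -0.006 and 0.006 m) or (distance between box_2_mid and bay_middle below 0.066 m and z of box_2_mid in the frame of bay_middle between -0.006 and 0.006 m) or (distance between box_2_mid and bay_right below 0.066 m and z of box_2_mid in the frame of bay_right between -0.006 and 0.006 m)) and ((distance between box_3_mid and bay_left below 0.066 m and z of box_3_mid in the frame of bay_left between -0.006 and 0.006 m) or (distance between box_3_mid and bay_middle below 0.066 m and z of box_3_mid in the frame of bay_middle between -0.006 and 0.006 m) or (distance between box_3_mid and bay_right below 0.066 m and z of box_3_mid in the frame of bay_right between -0.006 and 0.006 m)) and ((distance between box_4_mid and bay_left below 0.066 m and z of box_4_mid in the frame of bay_left between -0.006 and 0.006 m) or (distance between box_4_mid and bay_middle below 0.066 m and z of box_4_mid in the frame of bay_middle between -0.006 and 0.006 m) or (distance between box_4_mid and bay_right below 0.066 m and z of box_4_mid in the frame of bay_right between -0.006 and 0.006 m)) and ((distance between box_5_mid and bay_left below 0.066 m and z of box_5_mid in the frame of bay_left between -0.006 and 0.006 m) or (distance between box_5_mid and bay_middle below 0.066 m and z of box_5_mid in the frame of bay_middle between -0.006 and 0.006 m) or (distance between box_5_mid and bay_right below 0.066 m and z of box_5_mid in the frame of bay_right between -0.006 and 0.006 m)) and distance between any of box_0_mid, box_1_mid, box_2_mid, box_3_mid, box_4_mid, box_5_mid and bay_left below 0.066 m and distance between any of box_0_mid, box_1_mid, box_2_mid, box_3_mid, box_4_mid, box_5_mid and bay_middle below 0.066 m and distance between any of box_0_mid, box_1_mid, box_2_mid, box_3_mid, box_4_mid, box_5_mid and bay_right below 0.066 m and (distance between each of box_2_mid, box_3_mid, box_4_mid, box_5_mid and bay_left above 0.066 m or distance between each of box_1_mid, box_3_mid, box_4_mid, box_5_mid and bay_left above 0.066 m or distance between each of box_1_mid, box_2_mid, box_4_mid, box_5_mid and bay_left above 0.066 m or distance between each of box_1_mid, box_2_mid, box_3_mid, box_5_mid and bay_left above 0.066 m or distance between each of box_1_mid, box_2_mid, box_3_mid, box_4_mid and bay_left above 0.066 m or distance between each of box_0_mid, box_3_mid, box_4_mid, box_5_mid and bay_left above 0.066 m or distance between each of box_0_mid, box_2_mid, box_4_mid, box_5_mid and bay_left above 0.066 m or distance between each of box_0_mid, box_2_mid, box_3_mid, box_5_mid and bay_left above 0.066 m or distance between each of box_0_mid, box_2_mid, box_3_mid, box_4_mid and bay_left above 0.066 m or distance between each of box_0_mid, box_1_mid, box_4_mid, box_5_mid and bay_left above 0.066 m or distance between each of box_0_mid, box_1_mid, box_3_mid, box_5_mid and bay_left above 0.066 m or distance between each of box_0_mid, box_1_mid, box_3_mid, box_4_mid and bay_left above 0.066 m or distance between each of box_0_mid, box_1_mid, box_2_mid, box_5_mid and bay_left above 0.066 m or distance between each of box_0_mid, box_1_mid, box_2_mid, box_4_mid and bay_left above 0.066 m or distance between each of box_0_mid, box_1_mid, box_2_mid, box_3_mid and bay_left above 0.066 m) and (distance between each of box_2_mid, box_3_mid, box_4_mid, box_5_mid and bay_middle above 0.066 m or distance between each of box_1_mid, box_3_mid, box_4_mid, box_5_mid and bay_middle above 0.066 m or distance between each of box_1_mid, box_2_mid, box_4_mid, box_5_mid and bay_middle above 0.066 m or distance between each of box_1_mid, box_2_mid, box_3_mid, box_5_mid and bay_middle above 0.066 m or distance between each of box_1_mid, box_2_mid, box_3_mid, box_4_mid and bay_middle above 0.066 m or distance between each of box_0_mid, box_3_mid, box_4_mid, box_5_mid and bay_middle above 0.066 m or distance between each of box_0_mid, box_2_mid, box_4_mid, box_5_mid and bay_middle above 0.066 m or distance between each of box_0_mid, box_2_mid, box_3_mid, box_5_mid and bay_middle above 0.066 m or distance between each of box_0_mid, box_2_mid, box_3_mid, box_4_mid and bay_middle above 0.066 m or distance between each of box_0_mid, box_1_mid, box_4_mid, box_5_mid and bay_middle above 0.066 m or distance between each of box_0_mid, box_1_mid, box_3_mid, box_5_mid and bay_middle above 0.066 m or distance between each of box_0_mid, box_1_mid, box_3_mid, box_4_mid and bay_middle above 0.066 m or distance between each of box_0_mid, box_1_mid, box_2_mid, box_5_mid and bay_middle above 0.066 m or distance between each of box_0_mid, box_1_mid, box_2_mid, box_4_mid and bay_middle above 0.066 m or distance between each of box_0_mid, box_1_mid, box_2_mid, box_3_mid and bay_middle above 0.066 m) and (distance between each of box_2_mid, box_3_mid, box_4_mid, box_5_mid and bay_right above 0.066 m or distance between each of box_1_mid, box_3_mid, box_4_mid, box_5_mid and bay_right above 0.066 m or distance between each of box_1_mid, box_2_mid, box_4_mid, box_5_mid and bay_right above 0.066 m or distance between each of box_1_mid, box_2_mid, box_3_mid, box_5_mid and bay_right above 0.066 m or distance between each of box_1_mid, box_2_mid, box_3_mid, box_4_mid and bay_right above 0.066 m or distance between each of box_0_mid, box_3_mid, box_4_mid, box_5_mid and bay_right above 0.066 m or distance between each of box_0_mid, box_2_mid, box_4_mid, box_5_mid and bay_right above 0.066 m or distance between each of box_0_mid, box_2_mid, box_3_mid, box_5_mid and bay_right above 0.066 m or distance between each of box_0_mid, box_2_mid, box_3_mid, box_4_mid and bay_right above 0.066 m or distance between each of box_0_mid, box_1_mid, box_4_mid, box_5_mid and bay_right above 0.066 m or distance between each of box_0_mid, box_1_mid, box_3_mid, box_5_mid and bay_right above 0.066 m or distance between each of box_0_mid, box_1_mid, box_3_mid, box_4_mid and bay_right above 0.066 m or distance between each of box_0_mid, box_1_mid, box_2_mid, box_5_mid and bay_right above 0.066 m or distance between each of box_0_mid, box_1_mid, box_2_mid, box_4_mid and bay_right above 0.066 m or distance between each of box_0_mid, box_1_mid, box_2_mid, box_3_mid and bay_right above 0.066 m) and linear speed of each of box_0, box_1, box_2, box_3, box_4, box_5 below 0.02 m/s); the robot touches nothing.
It fails at once if a bystander (jar, can, tape, block, reel or spray bottle) is shifted more than 40 mm (distance of any of soap_jar, aerosol, tape_roll, pressing_block, reel, spray from where it was at the start of the episode above 0.04 m).
Of box_0, box_1, box_2, box_3, box_4, box_5 only 4 to 6 are there at a start; the rules pass over those that are not, and their reading is None.
At some moment in a run one of box_0, box_1, box_2, box_3, box_4, box_5 may be knocked a few centimetres aside while the robot is not near it.
Once in a run the grip may slacken for a moment while it holds something.
It also fails if it takes over 210 s, if anything falls off the work surface, if the arm or the gripper's body presses on something with over 40 N, if the wrist force passes 120 N, or if a joint passes its speed limit or range.

### The arm

A 6-joint arm with a two-finger parallel gripper is mounted at the origin on a cart in front of the work surface, level with it; the furniture and walls round the work are solid. World frame = base frame: x ahead of the robot, y to its left, z up, the work surface at z = 0. Lengths are in m, angles in rad, forces in N, time in s.
With the tool pointing down it reaches from about 0.425 to 0.95 m from the base axis. Payload 3.5 kg.
Tool frame: the origin (TCP) lies at the very end of the fingers, on their centre line; the grasp point (between the pads) lies 19 mm behind it (ctrl.grip_point_offset is the distance from the TCP to the grasp point, in m); z points along the fingers, y is the line along which they close (so a half turn about z gives the same grasp; the last joint's range is limited). The gripper opens to 85 mm and grips with 20 to 120 N. Pads are 22 mm wide; open, the fingers measure 114 mm over their backs; the gripper's body (76 mm by 85 mm) begins 54 mm behind the grasp point. The pads swing forward as they close: fully open they stand 13 mm farther back than shut.
Start: joints at [-1.49, 0.286, 1.577, -0, 1.279, -0.15], TCP at [0.154, -0.657, 0.231] pointing down, gripper open.
Joint ranges: [-2.77, 2.77], [-0.9, 2.22], [0.21, 2.48], [-1.53, 4.67], [0.24, 2.81], [-2.84, 2.84]. Speed limits (rad/s): [2.79, 2.79, 3.14, 3.14, 3.14, 3.14].

### API

Orientations are given as a unit quaternion [x, y, z, w].
In Python, from plant import ctrl gives the robot as it stands. The module is installed in compiled form; this text tells all that it offers.
- The arm moves only by the shell command python3 -m pendant 'ROWS' [OPENING] [FORCE]. ROWS is JSON, a list of rows, each an object of numbers: "dx", "dy", "dz": the shift along the tool's x, y, z in cm; "twist": the turn about the tool's z in degrees. A call has 1 to 10 rows; each row is the pose to reach, as a shift and turn from the pose commanded when the call began, along the tool's axes at that moment; what a row does not reach only later rows make up. A row lasts 1/8 s, in which the tool goes at most 62.5 mm and 10.7 degrees, less where a joint would pass 70% of its speed; a pose out of reach is approached as far as the arm can. A call with a gripper value outside its range is refused whole. OPENING is the opening in per cent of the stroke, from 0 (shut) to 100 (fully open), set as the call begins (- or left out, the last holds). The fingers move at their own pace and stop on an object; FORCE is the grip in N (left out, the last holds). Time passes only in rows, so rows that repeat a pose let the fingers close. It gives the time, the measured TCP pose, the force, the opening and the grip force at its end, in the units of the state.
- ctrl.get_state(): the state, without advancing time (a new reading comes with each control period).
- ctrl.read_camera(name): name is "side" or "top" or "wrist"; returns a dict with "img" (480x640x3 uint8, red, green, blue), "depth" (480x640 float32, m along the optical axis (not along the pixel's ray), 0 where there is no reading), "camera_matrix" (3x3 intrinsics, pixels), "distortion" ([k1, k2, p1, p2, k3] as OpenCV has them; the pictures are not rectified), "xyz" and "rotation" of the camera in the world; the wrist camera has in their place "tool_from_camera" (4x4, takes a point from camera to tool coordinates, whose origin is the TCP and whose axes are the flange's). Camera axes: x right, y up, looking along -z (the intrinsics and any distortion apply to the point x, -y, -z); pixel columns grow to the right and rows downward; lengths in m; the calibration is good to about 2 mm. A picture is of the moment at which its call begins: read the wrist's pose just before it.
- ctrl.sign_off(): hands the job in; it is judged then, once.
The state is a dict: "time": time; "qpos": joint angles; "dq": joint speeds; "joint_efforts": joint torques, N m; "eef_pos": TCP position; "tcp_rot": TCP orientation; "contact_force": force on the tool from outside, world axes, zero at the start; "wrist_torque": the same for the moment, N m; "opening": opening from 0.0 (shut) to 1.0 (fully open); "finger_force": force on a finger pad.
Only numpy, scipy, OpenCV 4.12 (cv2) and the standard library are available. Lean on these libraries where they do the work, as an engineer would, in place of code of your own. Each camera call takes 0.05 s, during which the arm holds its last target. There are 200 camera calls.

## Working session

There is one attempt and no reset: what is moved stays moved. The work goes in short steps, Python scripts to look and compute and a shell command to move; the robot and the scene stay as the last step left them, time stands still between calls to the robot, and variables do not carry over. Pictures are saved under pics/ and viewed, at most 14 in all, crops included, and the job is handed in when it is done.

```bash
mkdir -p pics
cat > h.py <<'E'
import numpy as np, cv2
from scipy.spatial.transform import Rotation as R
from plant import ctrl
def cam(n):
    s=ctrl.get_state(); c=ctrl.read_camera(n)
    if n=='wrist':
        T=np.eye(4);T[:3,:3]=R.from_quat(s['tcp_rot']).as_matrix();T[:3,3]=s['eef_pos']
        T=T@np.array(c['tool_from_camera'])
    else:
        T=np.eye(4);r=np.array(c['rotation']);T[:3,:3]=r if r.shape==(3,3) else R.from_quat(r).as_matrix();T[:3,3]=c['xyz']
    c['T']=T; return c
def save(c,f): cv2.imwrite('pics/'+f,cv2.cvtColor(c['img'],cv2.COLOR_RGB2BGR))
def cloud(c):
    h,w=c['depth'].shape
    u,v=np.meshgrid(np.arange(w),np.arange(h))
    p=np.stack([u,v],-1).reshape(-1,1,2).astype(np.float64)
    n=cv2.undistortPoints(p,np.array(c['camera_matrix']),np.array(c['distortion'])).reshape(h,w,2)
    d=c['depth'][...,None]
    P=np.concatenate([n[...,:1]*d,-n[...,1:]*d,-d],-1)
    W=P@c['T'][:3,:3].T+c['T'][:3,3]
    W[c['depth']==0]=np.nan
    return W
def rel(target,yaw=None):
    "tool-frame shift in cm of world target TCP"
    s=ctrl.get_state();M=R.from_quat(s['tcp_rot']).as_matrix()
    return (M.T@(np.array(target)-s['eef_pos'])*100).round(2)
E
python3 - <<'E'
from h import *
s=ctrl.get_state();print({k:np.round(v,3) for k,v in s.items()});print(R.from_quat(s['tcp_rot']).as_matrix().round(2))
for n in('side','top'):
    c=cam(n);save(c,n+'0.png');np.savez('/tmp/'+n,W=cloud(c),img=c['img']);print(n,c['T'].round(2).tolist())
E
```

```text
{'time': np.float64(0.0), 'qpos': array([-1.49 ,  0.287,  1.578,  0.   ,  1.279, -0.15 ]), 'dq': array([ 0.001,  0.001,  0.001,  0.001,  0.001, -0.001]), 'joint_efforts': array([-0.0000e+00, -4.0598e+01, -2.9263e+01, -0.0000e+00,  6.0000e-03,
       -0.0000e+00]), 'eef_pos': array([ 0.154, -0.656,  0.23 ]), 'tcp_rot': array([ 0.993,  0.115,  0.   , -0.001]), 'contact_force': array([ 0.189, -0.834,  0.238]), 'wrist_torque': array([ 0.007,  0.007, -0.046]), 'finger_force': np.float64(0.0), 'opening': np.float64(1.003)}
[[ 0.97  0.23 -0.  ]
 [ 0.23 -0.97  0.  ]
 [ 0.   -0.   -1.  ]]
side [[0.96, 0.15, -0.25, 0.14], [-0.29, 0.51, -0.81, -1.2], [0.01, 0.85, 0.53, 0.95], [0.0, 0.0, 0.0, 1.0]]
top [[0.18, 0.92, -0.36, -0.12], [-0.98, 0.17, -0.07, -0.07], [-0.0, 0.37, 0.93, 1.76], [0.0, 0.0, 0.0, 1.0]]
```

View pics/top0.png

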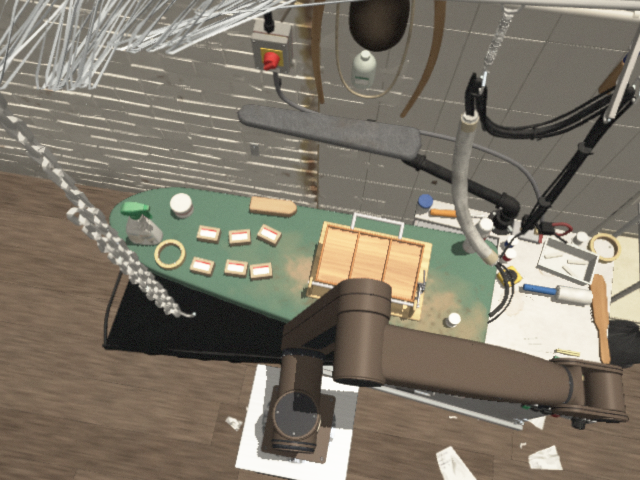

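View pics/side0.png

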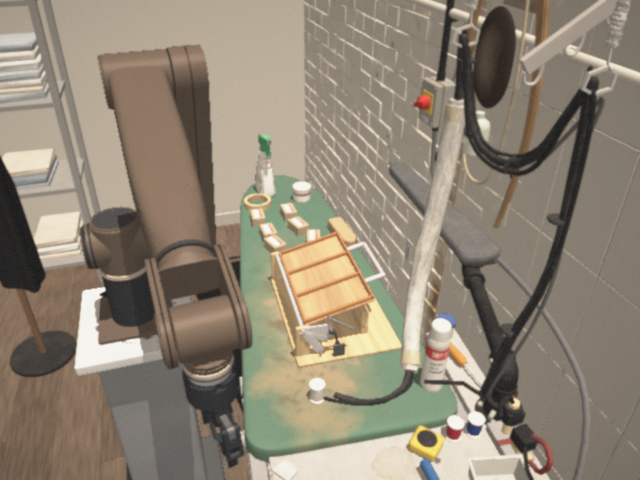

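The top view shows six boxes at about (208,234), (239,237), (268,234), (202,266), (236,268) and (261,270), with the rack around (370,260) and its bar near (377,220). The side view shows the board propped up, the ratchet at its near end, and a hose and sleeve-board arm behind it.

Run:
```python
from h import *
d=np.load('/tmp/top.npz');W=d['W']
def boxes(W,reg):
    z=W[...,2];m=(z>.022)&(z<.042)&(W[...,0]>reg[0])&(W[...,0]<reg[1])&(W[...,1]>reg[2])&(W[...,1]<reg[3])
    n,l,st,ce=cv2.connectedComponentsWithStats(m.astype(np.uint8),connectivity=4)
    for i in range(1,n):
        if st[i,4]<60: continue
        P=W[l==i];r=cv2.minAreaRect((P[:,:2]*1000).astype(np.float32))
        print(i,st[i,4],ce[i].round(),'med',np.median(P,0).round(3),'rect',np.round(r[0]),np.round(r[1]),round(r[2]))
boxes(W,(.2,1.,-.5,1.2))
for u,v in[(352,219),(377,224),(402,231),(352,216),(377,219),(402,226),(320,224),(430,243),(318,258),(424,274),(311,286),(345,262),(388,265),(369,235),(353,230),(330,131),(410,140),(465,150),(470,200),(490,250),(440,170),(500,205),(474,245),(454,320)]:
    print((u,v),W[v,u].round(3),end=' ')
S=np.load('/tmp/side.npz')['W'];print()
for u,v in[(340,236),(373,294),(275,258),(297,318),(382,272),(365,247),(372,258),(412,360),(405,300),(440,350),(318,390),(330,400),(435,190)]:
    print((u,v),S[v,u].round(3),end=' ')
```

```text
1 163 [425. 200.] med [ 0.784 -0.289  0.029] rect [ 785. -288.] [50. 50.] 50
2 650 [272. 206.] med [0.67  0.218 0.032] rect [673. 215.] [ 59. 160.] 3
9 284 [208. 233.] med [0.533 0.404 0.031] rect [535. 404.] [72. 51.] 87
10 278 [269. 234.] med [0.565 0.206 0.031] rect [568. 205.] [71. 47.] 74
11 104 [148. 239.] med [0.47  0.58  0.033] rect [478. 600.] [ 43. 107.] 29
12 282 [239. 237.] med [0.54  0.3   0.031] rect [540. 300.] [51. 71.] 18
40 288 [202. 266.] med [0.419 0.397 0.031] rect [420. 396.] [72. 48.] 86
43 293 [236. 268.] med [0.431 0.287 0.031] rect [432. 287.] [49. 71.] 1
49 300 [261. 271.] med [0.436 0.206 0.031] rect [438. 206.] [49. 70.] 17
(352, 219) [ 0.613 -0.057  0.158] (377, 224) [ 0.684 -0.143 -0.006] (402, 231) [ 0.601 -0.215  0.156] (352, 216) [ 0.692 -0.055  0.009] (377, 219) [ 0.625 -0.134  0.16 ] (402, 226) [ 0.616 -0.212  0.161] (320, 224) [ 0.647  0.048 -0.   ] (430, 243) [ 0.646 -0.327 -0.005] (318, 258) [0.523 0.032 0.004] (424, 274) [ 0.5   -0.306  0.087] (311, 286) [0.398 0.033 0.086] (345, 262) [ 0.481 -0.058  0.123] (388, 265) [ 0.496 -0.19   0.12 ] (369, 235) [ 0.57  -0.117  0.154] (353, 230) [ 0.578 -0.066  0.153] (330, 131) [0.9   0.062 0.179] (410, 140) [ 0.919 -0.199  0.17 ] (465, 150) [ 0.688 -0.309  0.517] (470, 200) [ 1.024 -0.523 -0.364] (490, 250) [ 0.585 -0.482  0.16 ] (440, 170) [ 0.85  -0.312  0.13 ] (500, 205) [ 0.764 -0.514  0.117] (474, 245) [ 0.582 -0.429  0.183] (454, 320) [ 0.383 -0.42   0.043] 
(340, 236) [ 0.582 -0.011  0.157] (373, 294) [ 0.652 -0.109  0.007] (275, 258) [0.402 0.036 0.086] (297, 318) [ 0.389 -0.249  0.099] (382, 272) [ 0.627 -0.205  0.157] (365, 247) [ 0.629 -0.084  0.157] (372, 258) [ 0.625 -0.143  0.16 ] (412, 360) [ 0.57  -0.499  0.147] (405, 300) [ 1.025  0.363 -0.467] (440, 350) [ 0.648 -0.479  0.135] (318, 390) [ 0.386 -0.433  0.044] (330, 400) [ 0.385 -0.516  0.105] (435, 190) [ 0.676 -0.323  0.442]
```

```bash
python3 -m pendant '[{"dz":-8},{"dx":12,"dy":-9,"dz":-13},{"dx":55,"dy":-42,"dz":-15,"twist":-77},{"dx":55,"dy":-42,"dz":-15,"twist":-77},{"dx":55,"dy":-42,"dz":-15,"twist":-77},{"dx":55,"dy":-42,"dz":-15,"twist":-77},{"dx":55,"dy":-42,"dz":-15,"twist":-77},{"dx":55,"dy":-42,"dz":-15,"twist":-77},{"dx":55,"dy":-42,"dz":-15,"twist":-77},{"dx":55,"dy":-42,"dz":-15,"twist":-77}]' 45 60
python3 - <<'E'
from h import *
s=ctrl.get_state();print(s['eef_pos'].round(3),R.from_quat(s['tcp_rot']).as_matrix().round(2).tolist(),s['qpos'].round(2))
E
```

```text
[ 0.154 -0.656  0.23 ] [[0.97, 0.23, -0.0], [0.23, -0.97, 0.0], [0.0, -0.0, -1.0]] [-1.49  0.29  1.58  0.    1.28 -0.15]$[0]: bad value
```

```bash
python3 -m pendant '[{"dx":0,"dy":0,"dz":-6,"twist":0},{"dx":6,"dy":-4,"dz":-10,"twist":-8},{"dx":55,"dy":-42,"dz":-15,"twist":-77},{"dx":55,"dy":-42,"dz":-15,"twist":-77},{"dx":55,"dy":-42,"dz":-15,"twist":-77},{"dx":55,"dy":-42,"dz":-15,"twist":-77},{"dx":55,"dy":-42,"dz":-15,"twist":-77},{"dx":55,"dy":-42,"dz":-15,"twist":-77},{"dx":55,"dy":-42,"dz":-15,"twist":-77},{"dx":55,"dy":-42,"dz":-15,"twist":-77}]' 45 60
python3 - <<'E'
from h import *
s=ctrl.get_state();print(s['eef_pos'].round(3),R.from_quat(s['tcp_rot']).as_matrix().round(2).tolist(),s['qpos'].round(2))
E
```

```text
time: 1.35
eef_pos: [0.5065, -0.2289, 0.368]
tcp_rot: [0.706, 0.709, -0.0, -0.0]
contact_force: [-0.1, -1.1, -0.3]
opening: 0.449
finger_force: 0.0
[ 0.506 -0.229  0.368] [[-0.0, 1.0, -0.0], [1.0, 0.0, 0.0], [0.0, -0.0, -1.0]] [-0.61 -0.05  1.7  -0.    1.49 -0.61]
```

```bash
python3 -m pendant '[{"dx":5,"dy":4,"dz":0,"twist":0},{"dx":9,"dy":7,"dz":0,"twist":0},{"dx":9,"dy":7,"dz":0,"twist":0},{"dx":9,"dy":7,"dz":0,"twist":0}]'
python3 - <<'E'
from h import *
c=cam('wrist');save(c,'w1.png');W=cloud(c);np.save('/tmp/w1',W)
t=cam('top');Wt=cloud(t)
for n,A in(('w',W),('t',Wt)):
    # bar: above floor plane extension, x .6-.66
    m=(A[...,0]>.607)&(A[...,0]<.66)&(A[...,1]>-.2)&(A[...,1]<-.07)&(A[...,2]>.14)&(A[...,2]<.175)
    P=A[m];
    if len(P)>10: print(n,len(P),P.mean(0).round(4),P.min(0).round(3),P.max(0).round(3),np.polyfit(P[:,1],P[:,0],1).round(3))
    m=(A[...,2]>.10)&(A[...,2]<.16)&(A[...,0]>.42)&(A[...,0]<.57)&(A[...,1]>-.27)&(A[...,1]<.02)
    P=A[m]
    if len(P)>50:
        for k in range(4):
            a=np.linalg.lstsq(np.c_[P[:,:2],np.ones(len(P))],P[:,2],rcond=None)[0]
            r=P[:,2]-np.c_[P[:,:2],np.ones(len(P))]@a;P=P[np.abs(r)<max(.004,np.median(np.abs(r))*2)]
        print(n,'plane',a.round(3),len(P),'tilt',np.arctan(np.hypot(*a[:2])),'yaw',np.arctan2(a[1],a[0]),P.min(0).round(3),P.max(0).round(3))
E
```

```text
time: 1.85
eef_pos: [0.5751, -0.1406, 0.3676]
tcp_rot: [0.706, 0.709, -0.0, -0.0]
contact_force: [-0.4, -0.3, 0.5]
opening: 0.447
finger_force: 0.0
w 1643 [ 0.63   -0.1318  0.1575] [ 0.622 -0.2    0.151] [ 0.639 -0.071  0.161] [0.047 0.636]
w plane [ 0.253 -0.011 -0.004] 34708 tilt 0.24835365347838406 yaw -0.04434844131766057 [ 0.42  -0.27   0.101] [0.57  0.02  0.145]
t 69 [ 0.6256 -0.1725  0.1566] [ 0.619 -0.2    0.147] [ 0.633 -0.144  0.166] [0.052 0.635]
t plane [ 0.25  -0.016 -0.003] 1800 tilt 0.24549186985474025 yaw -0.06560504963710098 [ 0.42 -0.27  0.1 ] [ 0.57  -0.059  0.147]
```

View pics/w1.png

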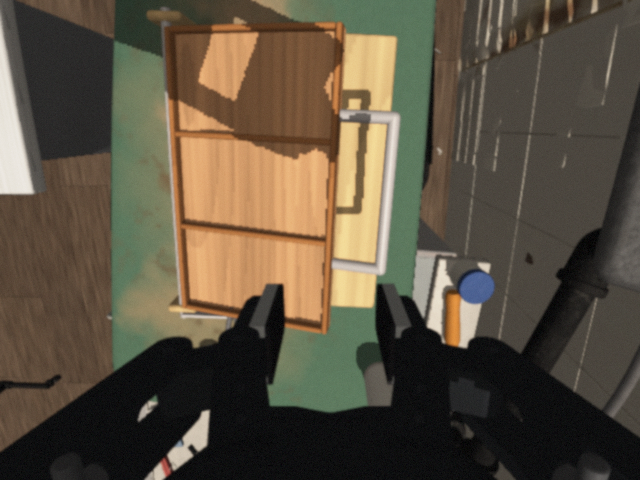

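The wrist view shows the bar from (391,115) to (381,270) and the board at (165..340, 25..330), turned slightly (about -0.05 rad).

Run:
```python
from h import *
W=np.load('/tmp/w1.npy')
for u,v in[(391,118),(386,190),(381,266),(384,200),(388,160),(255,28),(240,318),(168,30),(183,305),(175,180),(340,28),(325,325),(337,134),(330,238),(174,134),(180,226)]:
    w=W[v-1:v+2,u-1:u+2].reshape(-1,3);print((u,v),np.nanmedian(w,0).round(4))
m=(W[...,0]>.615)&(W[...,0]<.66)&(W[...,1]>-.25)&(W[...,1]<0)&(W[...,2]>.145)&(W[...,2]<.175)
P=W[m];print(P.min(0),P.max(0))
for y in np.arange(-.2,-.06,.03):
    Q=P[abs(P[:,1]-y)<.01];print(y,Q[:,0].min().round(4),Q[:,0].max().round(4),Q[:,2].max().round(4))
print(ctrl.get_state()['eef_pos'])
```

```text
(391, 118) [ 0.6311 -0.061   0.1573]
(386, 190) [ 0.6293 -0.1271  0.1584]
(381, 266) [ 0.6279 -0.2048  0.1586]
(384, 200) [ 0.6278 -0.1369  0.158 ]
(388, 160) [ 0.6298 -0.0987  0.1588]
(255, 28) [0.5063 0.0185 0.1357]
(240, 318) [ 0.5442 -0.1337  0.3938]
(168, 30) [0.4161 0.0228 0.1126]
(183, 305) [ 0.4008 -0.2736  0.1127]
(175, 180) [ 0.4082 -0.1245  0.1132]
(340, 28) [0.5837 0.014  0.1551]
(325, 325) [ 0.571  -0.2744  0.1554]
(337, 134) [ 0.582  -0.0756  0.1511]
(330, 238) [ 0.5759 -0.1765  0.1547]
(174, 134) [ 0.4118 -0.0763  0.1118]
(180, 226) [ 0.4079 -0.176   0.1125]
[ 0.61500772 -0.21518171  0.14836376] [ 0.64004634 -0.05377759  0.16077837]
-0.2 0.615 0.6334 0.1603
-0.17 0.6229 0.6349 0.1601
-0.14 0.624 0.6361 0.1604
-0.11000000000000001 0.6254 0.6376 0.1608
-0.08000000000000002 0.6269 0.6394 0.1606
[ 0.57477486 -0.1415034   0.36801634]
```

```bash
python3 -m pendant '[{"dx":0.8,"dy":5.5,"dz":3,"twist":2.7},{"dx":0.8,"dy":5.5,"dz":9,"twist":2.7},{"dx":0.8,"dy":5.5,"dz":15,"twist":2.7},{"dx":0.8,"dy":5.5,"dz":18,"twist":2.7},{"dx":0.8,"dy":5.5,"dz":20,"twist":2.7},{"dx":0.8,"dy":5.5,"dz":20,"twist":2.7}]'
python3 - <<'E'
from h import *
c=cam('wrist');save(c,'w2.png');print(rel([.630,-.133,.135]))
E
```

```text
time: 2.7
eef_pos: [0.6294, -0.133, 0.1671]
tcp_rot: [0.723, 0.691, -0.001, -0.001]
contact_force: [-0.3, 0.2, 0.8]
opening: 0.448
finger_force: 0.0
[ 0.01 -0.05  3.4 ]
```

View pics/w2.png

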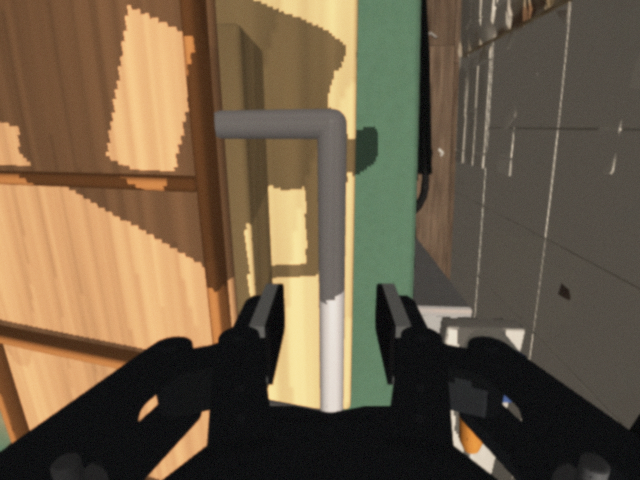

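The bar runs midway between the fingers (about column 332, fingers at 275 and 385), so I can descend and close.

```bash
python3 -m pendant '[{"dx":0,"dy":0,"dz":2,"twist":0},{"dx":0,"dy":0,"dz":3.3,"twist":0},{"dx":0,"dy":0,"dz":3.3,"twist":0}]'; python3 -m pendant '[{"dx":0,"dy":0,"dz":0,"twist":0},{"dx":0,"dy":0,"dz":0,"twist":0},{"dx":0,"dy":0,"dz":0,"twist":0},{"dx":0,"dy":0,"dz":0,"twist":0}]' 0 60
```

```text
time: 3.12
eef_pos: [0.6293, -0.1318, 0.1333]
tcp_rot: [0.722, 0.692, -0.001, -0.002]
contact_force: [-0.1, -0.7, 0.8]
opening: 0.452
finger_force: 0.0
time: 3.62
eef_pos: [0.6304, -0.1323, 0.1356]
tcp_rot: [0.722, 0.692, 0.0, 0.0]
contact_force: [-1.3, -0.2, 1.3]
opening: 0.117
finger_force: 58.4
```

```bash
python3 -m pendant '[{"dx":0,"dy":-0.9,"dz":-2.8,"twist":0},{"dx":0,"dy":-2.2,"dz":-5.5,"twist":0},{"dx":0,"dy":-3.8,"dz":-8.0,"twist":0},{"dx":0,"dy":-5.6,"dz":-10.3,"twist":0},{"dx":0,"dy":-7.8,"dz":-12.4,"twist":0},{"dx":0,"dy":-10.2,"dz":-14.1,"twist":0},{"dx":0,"dy":-12.3,"dz":-15.3,"twist":0},{"dx":0,"dy":-15.3,"dz":-16.6,"twist":0},{"dx":0,"dy":-15.3,"dz":-16.6,"twist":0},{"dx":0,"dy":-15.3,"dz":-16.6,"twist":0}]'
python3 - <<'E'
from h import *
s=ctrl.get_state();p=s['eef_pos'];print(p,np.arctan2(p[2]+.019-.095,np.hypot(p[0]-.3996,p[1]+.122)),s['contact_force'])
c=cam('side');save(c,'s2.png')
E
```

```text
time: 4.88
eef_pos: [0.4808, -0.1258, 0.307]
tcp_rot: [0.722, 0.692, 0.004, 0.006]
contact_force: [3.9, 3.2, 10.7]
opening: 0.113
finger_force: 61.3
[ 0.48075337 -0.12575715  0.30699847] 1.232615005705934 [ 3.87173445  3.23244803 10.72027593]
```

View pics/s2.png

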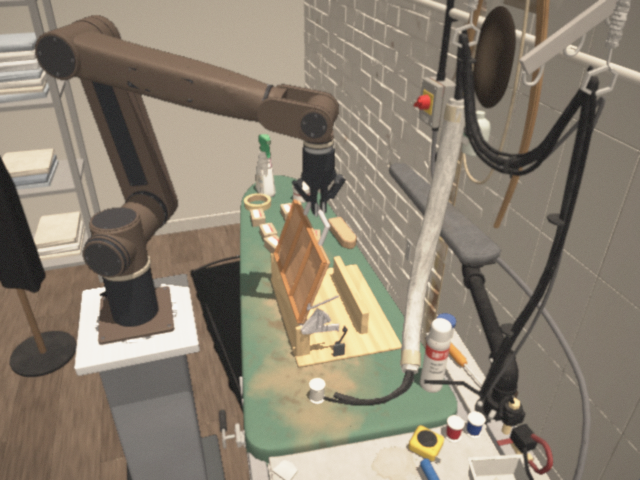

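The board stands near vertical, gripped by the bar at (315,205), at about 1.23 rad. Now I lower it.

```bash
python3 -m pendant '[{"dx":0,"dy":3.1,"dz":1.3,"twist":0},{"dx":0,"dy":5.1,"dz":2.5,"twist":0},{"dx":0,"dy":7.5,"dz":4.2,"twist":0},{"dx":0,"dy":9.7,"dz":6.3,"twist":0},{"dx":0,"dy":11.6,"dz":8.6,"twist":0},{"dx":0,"dy":13.2,"dz":11.1,"twist":0},{"dx":0,"dy":14.4,"dz":13.8,"twist":0},{"dx":0,"dy":15.3,"dz":16.6,"twist":0},{"dx":0,"dy":15.9,"dz":19.7,"twist":0},{"dx":0,"dy":16.1,"dz":22.3,"twist":0}]';python3 -m pendant '[{"dx":0,"dy":0,"dz":0,"twist":0},{"dx":0,"dy":0,"dz":0.1,"twist":0},{"dx":0,"dy":0,"dz":0.1,"twist":0}]'
python3 - <<'E'
from h import *
s=ctrl.get_state();p=s['eef_pos'];print(np.arctan2(p[2]+.019-.095,np.hypot(p[0]-.3996,p[1]+.122)),s['contact_force'])
E
```

```text
time: 6.18
eef_pos: [0.6374, -0.133, 0.0798]
tcp_rot: [0.722, 0.692, -0.002, -0.001]
contact_force: [-6.4, -4.6, 0.4]
opening: 0.115
finger_force: 69.7
time: 6.55
eef_pos: [0.6375, -0.1332, 0.0782]
tcp_rot: [0.722, 0.692, -0.001, -0.001]
contact_force: [-5.2, -1.6, 6.1]
opening: 0.113
finger_force: 70.0
0.009104439459026214 [-5.23522533 -1.6426654   6.05716832]
```

```bash
python3 -m pendant '[{"dx":0,"dy":0,"dz":0,"twist":0},{"dx":0,"dy":0,"dz":0,"twist":0},{"dx":0,"dy":0,"dz":0,"twist":0}]' 45;python3 -m pendant '[{"dx":0,"dy":0,"dz":-5,"twist":0},{"dx":0,"dy":0,"dz":-11,"twist":0},{"dx":2,"dy":-4,"dz":-17,"twist":0},{"dx":4,"dy":-8,"dz":-23,"twist":0},{"dx":6,"dy":-10,"dz":-27,"twist":0},{"dx":6,"dy":-10,"dz":-27,"twist":0},{"dx":6,"dy":-10,"dz":-27,"twist":0}]'
python3 - <<'E'
from h import *
c=cam('wrist');save(c,'w3.png');W=cloud(c);np.save('/tmp/w3',W)
m=(W[...,0]>.6)&(W[...,0]<.66)&(W[...,1]>-.2)&(W[...,1]<-.07)&(W[...,2]>.08)&(W[...,2]<.115)
P=W[m];print('bar',len(P),P.mean(0).round(4),P.max(0),np.polyfit(P[:,1],P[:,0],1).round(3))
# rim tops: height 0.111
m=(W[...,2]>.106)&(W[...,2]<.116)&(W[...,0]>.38)&(W[...,0]<.62)&(W[...,1]>-.3)&(W[...,1]<.08)
P=W[m];r=cv2.minAreaRect((P[:,:2]*1000).astype(np.float32));print('rims',len(P),r, P.min(0),P.max(0))
m=(W[...,2]>.09)&(W[...,2]<.105)&(W[...,0]>.42)&(W[...,0]<.56)&(W[...,1]>-.26)&(W[...,1]<0)
P=W[m];print('floor',P.mean(0),np.linalg.lstsq(np.c_[P[:,:2],np.ones(len(P))],P[:,2],rcond=None)[0])
E
```

```text
time: 6.92
eef_pos: [0.6385, -0.1325, 0.0771]
tcp_rot: [0.722, 0.692, 0.0, 0.0]
contact_force: [0.1, 0.6, 0.4]
opening: 0.452
finger_force: 0.0
time: 7.8
eef_pos: [0.5412, -0.0682, 0.3479]
tcp_rot: [0.722, 0.692, 0.001, 0.001]
contact_force: [0.5, 0.1, -0.3]
opening: 0.457
finger_force: 0.0
bar 1158 [ 0.6372 -0.1294  0.0992] [ 0.64647263 -0.0700108   0.10280166] [0.04  0.642]
rims 6190 ((497.64825439453125, -138.71766662597656), (325.5524597167969, 180.319091796875), 87.49081420898438) [ 0.40432212 -0.29997087  0.10600285] [0.59451268 0.02688997 0.11370003]
floor [ 0.49461792 -0.1059267   0.09854152] [ 5.58067826e-04 -6.33316989e-05  9.82587775e-02]
```

View pics/w3.png

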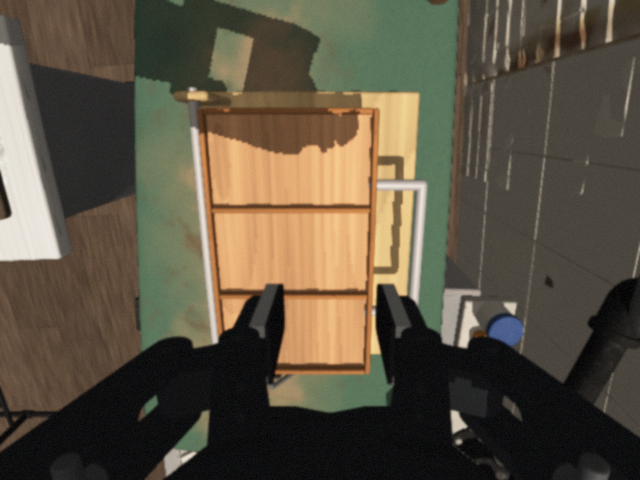

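The board is flat: rim corners at (203,112) and (378,110), dividers at rows 208 and 294, bottom rim at row 371.

Run:
```python
from h import *
W=np.load('/tmp/w3.npy')
for u,v in[(300,111),(300,209),(320,294),(320,371),(206,180),(375,180),(374,250)]:
    w=W[v-2:v+3,u-2:u+3].reshape(-1,3);print((u,v),w[np.nanargmax(w[:,2])].round(4))
# precise: rotate into rack frame yaw -.045, histogram of rim points
a=-.045;e=np.array([np.cos(a),np.sin(a)]);f=np.array([-e[1],e[0]])
m=(W[...,2]>.107)&(W[...,2]<.116)&(W[...,0]>.38)&(W[...,0]<.62)&(W[...,1]>-.3)&(W[...,1]<.08)
P=W[m][:,:2]-[.4996,-.1265];x=P@e;y=P@f
k=abs(x)<.07
for lo,hi in((.14,.17),(.03,.07),(-.07,-.03),(-.17,-.14)):
    q=k&(y>lo)&(y<hi);print('y',q.sum(),np.median(y[q]).round(4),np.polyfit(x[q],y[q],1).round(3) if q.sum()>5 else '')
for lo,hi in((.07,.11),(-.11,-.07)):
    q=(x>lo)&(x<hi)&(abs(y)<.14);print('x',q.sum(),np.median(x[q]).round(4),np.polyfit(y[q],x[q],1).round(3))
```

```text
(300, 111) [0.5171 0.0182 0.1121]
(300, 209) [ 0.5089 -0.0771  0.1118]
(320, 294) [ 0.529  -0.1788  0.1117]
(320, 371) [ 0.5204 -0.2804  0.1118]
(206, 180) [ 0.4161 -0.0457  0.1116]
(375, 180) [ 0.5894 -0.0534  0.1116]
(374, 250) [ 0.5856 -0.1293  0.1111]
y 862 0.1473 [-0.002  0.147]
y 783 0.0475 [0.008 0.048]
y 485 -0.0513 [ 0.    -0.052]
y 443 -0.1519 [ 0.009 -0.153]
x 1510 0.0849 [0.001 0.084]
x 1458 -0.087 [-0.008 -0.086]
```

```bash
python3 -m pendant '[{"dx":5,"dy":-1,"dz":-3,"twist":0},{"dx":28.5,"dy":-7.3,"dz":-7,"twist":0},{"dx":28.5,"dy":-7.3,"dz":-7,"twist":0},{"dx":28.5,"dy":-7.3,"dz":-7,"twist":0},{"dx":28.5,"dy":-7.3,"dz":-7,"twist":0},{"dx":28.5,"dy":-7.3,"dz":-7,"twist":0},{"dx":28.5,"dy":-7.3,"dz":-7,"twist":0},{"dx":28.5,"dy":-7.3,"dz":-7,"twist":0}]' 75
cat >> h.py <<'E'
def boxes(c,zlo=.022,zhi=.042,reg=(.3,.64,.1,.5),q=True):
    W=cloud(c);z=W[...,2];m=(z>zlo)&(z<zhi)&(W[...,0]>reg[0])&(W[...,0]<reg[1])&(W[...,1]>reg[2])&(W[...,1]<reg[3])
    n,l,st,ce=cv2.connectedComponentsWithStats(m.astype(np.uint8),connectivity=4);out=[]
    for i in range(1,n):
        if st[i,4]<150: continue
        P=W[l==i];h=np.nanmedian(P[:,2]);P=P[abs(P[:,2]-h)<.004]
        (x,y),(a,b),t=cv2.minAreaRect((P[:,:2]*1000).astype(np.float32))
        if b<a: a,b,t=b,a,t-90
        # t: world angle of the short (a) side
        t=(t+90)%180-90
        out.append((x/1000,y/1000,t))
        print(st[i,4],ce[i].round(),'xy',round(x),round(y),'size',round(a),round(b),'short-axis deg',round(t,1),'top',round(h,3))
    return out
E
python3 - <<'E'
from h import *
c=cam('wrist');save(c,'w4.png');boxes(c)
print(ctrl.get_state()['eef_pos'],ctrl.get_state()['qpos'].round(2))
E
```

```text
time: 8.85
eef_pos: [0.481, 0.2182, 0.4156]
tcp_rot: [0.723, 0.691, -0.001, -0.001]
contact_force: [-0.2, 1.0, -0.1]
opening: 0.751
finger_force: 0.0
2089 [366.  30.] xy 537 409 size 45 71 short-axis deg 0.6 top 0.032
2062 [279.  41.] xy 422 400 size 46 70 short-axis deg -3.9 top 0.032
1796 [373. 113.] xy 544 304 size 46 71 short-axis deg 15.6 top 0.032
1746 [294. 127.] xy 435 291 size 45 71 short-axis deg 2.6 top 0.032
1555 [392. 181.] xy 570 210 size 46 69 short-axis deg -17.7 top 0.032
1526 [302. 185.] xy 440 209 size 45 69 short-axis deg 18.0 top 0.032
[0.48094922 0.21810338 0.4159981 ] [ 0.23 -0.12  1.68 -0.    1.58  0.28]
```

View pics/w4.png

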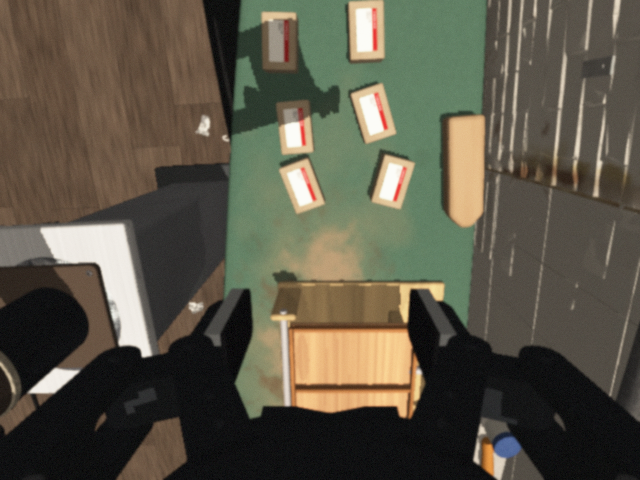

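The picture shows six boxes, at pixels (279,41), (366,30), (294,127), (373,113), (302,185) and (392,181), all well separated.

```bash
cat > plan.py <<'E'
from h import *
a=-.045;C=np.array([.4985,-.1286]);e=np.array([np.cos(a),np.sin(a)]);f=np.array([-e[1],e[0]])
def slot(b,s): return C+{'L':.1,'M':0,'R':-.1}[b]*f+s*.037*e
def chain(poses):
    "poses: (x,y,z,phi tool-y deg); print tool-frame deltas between consecutive, from the present pose"
    s=ctrl.get_state();M=R.from_quat(s['tcp_rot']).as_matrix();p=np.array(s['eef_pos']);phi=np.degrees(np.arctan2(M[1,1],M[0,1]))
    for q in poses:
        c,n=np.cos(np.radians(phi)),np.sin(np.radians(phi));ty=np.array([c,n]);tx=np.array([-n,c])
        d=np.array(q[:2])-p[:2];tw=-(q[3]-phi)
        print('dx %.1f dy %.1f dz %.1f twist %.1f'%(d@tx*100,d@ty*100,(p[2]-q[2])*100,tw))
        p=np.array(q[:3]);phi=q[3]
E
python3 - <<'E'
from plan import *
chain([(.440,.209,.008,18),(*slot('L',-1),.108,87.4),(.435,.291,.008,2.6),(*slot('M',-1),.108,87.4),(.570,.210,.008,-17.7),(*slot('R',-1),.108,87.4)])
E
```

```text
dx -1.1 dy -4.0 dz 40.8 twist -20.6
dx -23.3 dy -4.8 dz -10.0 twist -69.4
dx 4.5 dy 31.6 dz 10.0 twist 84.8
dx -41.9 dy 0.8 dz -10.0 twist -84.8
dx -9.3 dy 34.2 dz 10.0 twist 105.1
dx -45.0 dy 2.5 dz -10.0 twist -105.1
```

```bash
python3 -m pendant '[{"dx":-0.6,"dy":-2,"dz":6,"twist":-10},{"dx":-1.1,"dy":-4,"dz":12,"twist":-20.6},{"dx":-1.1,"dy":-4,"dz":18,"twist":-20.6},{"dx":-1.1,"dy":-4,"dz":24,"twist":-20.6},{"dx":-1.1,"dy":-4,"dz":30,"twist":-20.6},{"dx":-1.1,"dy":-4,"dz":34,"twist":-20.6},{"dx":-1.1,"dy":-4,"dz":36,"twist":-20.6}]' 75 50
python3 - <<'E'
from h import *
c=cam('wrist');save(c,'w5.png');print(rel([.440,.209,.008]))
E
```

```text
time: 9.78
eef_pos: [0.4384, 0.2085, 0.0541]
tcp_rot: [0.588, 0.809, -0.002, -0.002]
contact_force: [0.3, 0.1, 0.4]
opening: 0.75
finger_force: 0.0
[-0.01  0.32  4.45]
```

View pics/w5.png

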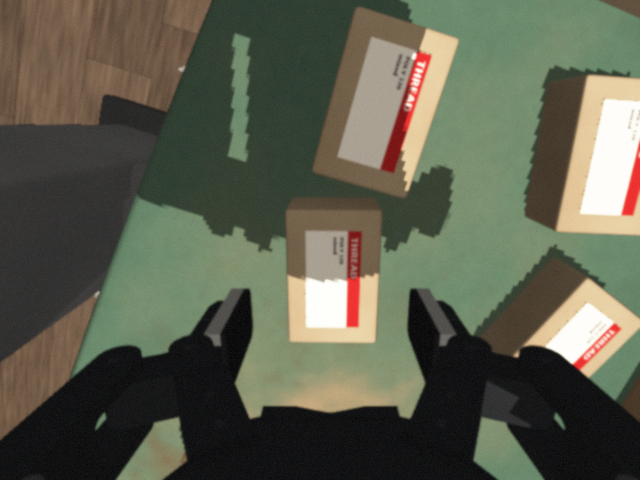

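The box lies squarely between the fingers (centre column 334, finger gap 250 to 410).

```bash
python3 -m pendant '[{"dx":0,"dy":0.1,"dz":3,"twist":0},{"dx":0,"dy":0.1,"dz":4.6,"twist":0},{"dx":0,"dy":0.1,"dz":4.6,"twist":0}]'; python3 -m pendant '[{"dx":0,"dy":0,"dz":0,"twist":0},{"dx":0,"dy":0,"dz":0,"twist":0},{"dx":0,"dy":0,"dz":0,"twist":0}]' 0 50; python3 -m pendant '[{"dx":0,"dy":0,"dz":-5,"twist":0},{"dx":0,"dy":0,"dz":-11,"twist":0},{"dx":0,"dy":0,"dz":-17,"twist":0}]'
python3 - <<'E'
from plan import *
chain([(*slot('L',-1),.18,87.4),(*slot('L',-1),.108,87.4)])
E
```

```text
time: 10.2
eef_pos: [0.4402, 0.2098, 0.0104]
tcp_rot: [0.587, 0.809, -0.001, -0.001]
contact_force: [-0.2, 0.7, 1.0]
opening: 0.75
finger_force: 0.0
time: 10.58
eef_pos: [0.4421, 0.2109, 0.0126]
tcp_rot: [0.587, 0.81, 0.001, 0.001]
contact_force: [-0.2, -1.4, 4.4]
opening: 0.514
finger_force: 53.3
time: 10.95
eef_pos: [0.4402, 0.2105, 0.1826]
tcp_rot: [0.587, 0.81, -0.0, -0.0]
contact_force: [1.6, -0.1, -0.5]
opening: 0.517
finger_force: 52.8
dx -23.4 dy -4.9 dz 0.3 twist -69.3
dx 0.0 dy 0.0 dz 7.2 twist -0.0
```

```bash
python3 -m pendant '[{"dx":-4,"dy":-0.8,"dz":-1,"twist":-10},{"dx":-8,"dy":-1.7,"dz":-1,"twist":-20},{"dx":-12,"dy":-2.5,"dz":-1,"twist":-30},{"dx":-16,"dy":-3.3,"dz":-1,"twist":-40},{"dx":-20,"dy":-4.2,"dz":-1,"twist":-50},{"dx":-22,"dy":-4.6,"dz":-1,"twist":-60},{"dx":-23.4,"dy":-4.9,"dz":0,"twist":-69.3},{"dx":-23.4,"dy":-4.9,"dz":4,"twist":-69.3},{"dx":-23.4,"dy":-4.9,"dz":6,"twist":-69.3},{"dx":-23.4,"dy":-4.9,"dz":6.5,"twist":-69.3}]'
python3 - <<'E'
from plan import *
chain([(*slot('L',-1),.111,87.4)]);s=ctrl.get_state();print(s['contact_force'],s['opening'],s['qpos'].round(2))
E
```

```text
time: 12.2
eef_pos: [0.4656, -0.0267, 0.1145]
tcp_rot: [0.023, 1.0, 0.001, -0.002]
contact_force: [-0.4, -1.5, -1.2]
opening: 0.512
finger_force: 57.7
dx -0.0 dy -0.0 dz 0.3 twist 0.0
[-0.39820111 -1.48295845 -1.20586031] 0.5121809584105242 [-0.28 -0.04  2.17  0.    1.02 -1.8 ]
```

```bash
python3 -m pendant '[{"dx":0,"dy":0,"dz":0.4,"twist":0},{"dx":0,"dy":0,"dz":0.4,"twist":0}]';python3 -m pendant '[{"dx":0,"dy":0,"dz":0,"twist":0},{"dx":0,"dy":0,"dz":0,"twist":0}]' 64;python3 -m pendant '[{"dx":0,"dy":0,"dz":-3,"twist":0},{"dx":0,"dy":0,"dz":-8,"twist":0},{"dx":0,"dy":0,"dz":-14,"twist":0},{"dx":0,"dy":0,"dz":-14,"twist":0}]'
python3 - <<'E'
from plan import *
boxes(cam('wrist'),.12,.145,(.4,.6,-.3,.03));print('slot',slot('L',-1))
boxes(cam('top'))
chain([(.435,.291,.15,2.6),(.435,.291,.013,2.6)])
E
```

```text
time: 12.45
eef_pos: [0.4676, -0.0271, 0.113]
tcp_rot: [0.022, 1.0, -0.0, 0.001]
contact_force: [-0.5, 0.7, -1.3]
opening: 0.51
finger_force: 57.7
time: 12.7
eef_pos: [0.4677, -0.0272, 0.1131]
tcp_rot: [0.022, 1.0, -0.0, 0.001]
contact_force: [0.4, -0.2, -0.8]
opening: 0.638
finger_force: 0.0
time: 13.2
eef_pos: [0.4703, -0.0279, 0.2592]
tcp_rot: [0.022, 1.0, -0.002, 0.006]
contact_force: [0.4, 0.4, 0.9]
opening: 0.639
finger_force: 0.0
5311 [331. 216.] xy 468 -27 size 45 69 short-axis deg 87.4 top 0.131
slot [ 0.46603594 -0.02703679]
282 [208. 233.] xy 536 405 size 48 71 short-axis deg -2.6 top 0.031
279 [269. 234.] xy 567 206 size 45 71 short-axis deg -17.1 top 0.031
283 [239. 237.] xy 541 300 size 48 69 short-axis deg 15.5 top 0.031
294 [202. 266.] xy 420 396 size 46 70 short-axis deg -3.2 top 0.032
290 [236. 268.] xy 433 287 size 46 71 short-axis deg 2.2 top 0.031
dx 4.7 dy 31.6 dz 10.3 twist 84.8
dx 0.0 dy 0.0 dz 13.7 twist -0.0
```

```bash
python3 -m pendant '[{"dx":0.5,"dy":4,"dz":0,"twist":10},{"dx":1,"dy":8,"dz":0,"twist":20},{"dx":2,"dy":12,"dz":0,"twist":30},{"dx":2,"dy":16,"dz":2,"twist":40},{"dx":3,"dy":20,"dz":4,"twist":50},{"dx":3.5,"dy":24,"dz":6,"twist":60},{"dx":4,"dy":28,"dz":8,"twist":70},{"dx":4.7,"dy":31.6,"dz":10,"twist":80},{"dx":4.7,"dy":31.6,"dz":12,"twist":84.8},{"dx":4.7,"dy":31.6,"dz":12,"twist":84.8}]' 75
python3 - <<'E'
from plan import *
B=boxes(cam('wrist'))
b=min(B,key=lambda b:np.hypot(b[0]-.435,b[1]-.291));print(b)
chain([(b[0],b[1],.012,b[2]),(b[0],b[1],.18,b[2]),(*slot('M',-1),.18,87.4)])
E
```

```text
time: 14.55
eef_pos: [0.4315, 0.2899, 0.1283]
tcp_rot: [0.69, 0.724, -0.004, -0.002]
contact_force: [-0.5, -0.3, -0.2]
opening: 0.747
finger_force: 0.0
8943 [324.  58.] xy 422 400 size 45 69 short-axis deg -4.3 top 0.032
9114 [511.  57.] xy 536 407 size 46 67 short-axis deg -0.2 top 0.032
7084 [496. 220.] xy 544 305 size 46 70 short-axis deg 15.8 top 0.032
6643 [336. 231.] xy 435 291 size 45 70 short-axis deg 2.1 top 0.032
3044 [515. 326.] xy 574 223 size 42 46 short-axis deg 73.3 top 0.032
(0.4353728942871094, 0.29136688232421876, 2.148632764816284)
dx 0.1 dy 0.3 dz 11.8 twist 0.6
dx 0.0 dy 0.0 dz -16.8 twist -0.0
dx -41.9 dy 1.0 dz 0.0 twist -85.3
```

```bash
python3 -m pendant '[{"dx":0.1,"dy":0.1,"dz":5,"twist":0.5},{"dx":0.1,"dy":0.1,"dz":10,"twist":0.5},{"dx":0.1,"dy":0.1,"dz":11.8,"twist":0.5},{"dx":0.1,"dy":0.1,"dz":11.8,"twist":0.5}]'; python3 -m pendant '[{"dx":0,"dy":0,"dz":0,"twist":0},{"dx":0,"dy":0,"dz":0,"twist":0},{"dx":0,"dy":0,"dz":0,"twist":0}]' 0 50; python3 -m pendant '[{"dx":0,"dy":0,"dz":-5,"twist":0},{"dx":0,"dy":0,"dz":-11,"twist":0},{"dx":-3,"dy":0,"dz":-17,"twist":0},{"dx":-8,"dy":0,"dz":-17,"twist":-10},{"dx":-13,"dy":0.2,"dz":-17,"twist":-20},{"dx":-18,"dy":0.4,"dz":-17,"twist":-30},{"dx":-23,"dy":0.6,"dz":-17,"twist":-40},{"dx":-28,"dy":0.8,"dz":-17,"twist":-50},{"dx":-33,"dy":0.8,"dz":-17,"twist":-60},{"dx":-38,"dy":1,"dz":-17,"twist":-70}]'
python3 - <<'E'
from plan import *
chain([(*slot('M',-1),.112,87.4)])
E
```

```text
time: 15.1
eef_pos: [0.4351, 0.2913, 0.0139]
tcp_rot: [0.694, 0.72, -0.001, -0.0]
contact_force: [-0.1, -0.2, 0.5]
opening: 0.742
finger_force: 0.0
time: 15.48
eef_pos: [0.4375, 0.2926, 0.0169]
tcp_rot: [0.694, 0.72, 0.002, 0.001]
contact_force: [-0.1, -1.1, 6.7]
opening: 0.509
finger_force: 53.3
time: 16.73
eef_pos: [0.4591, -0.084, 0.1847]
tcp_rot: [0.171, 0.985, -0.0, 0.001]
contact_force: [0.1, -0.0, -1.1]
opening: 0.512
finger_force: 52.4
dx -1.7 dy -4.0 dz 7.3 twist -17.1
```

```bash
python3 -m pendant '[{"dx":-1,"dy":-2,"dz":0,"twist":-10},{"dx":-1.7,"dy":-4,"dz":2,"twist":-17.1},{"dx":-1.7,"dy":-4,"dz":5,"twist":-17.1},{"dx":-1.7,"dy":-4,"dz":7,"twist":-17.1},{"dx":-1.7,"dy":-4,"dz":7,"twist":-17.1}]';python3 -m pendant '[{"dx":0,"dy":0,"dz":0,"twist":0},{"dx":0,"dy":0,"dz":0,"twist":0}]' 64;python3 -m pendant '[{"dx":0,"dy":0,"dz":-3,"twist":0},{"dx":0,"dy":0,"dz":-8,"twist":0},{"dx":0,"dy":0,"dz":-14,"twist":0},{"dx":0,"dy":0,"dz":-14,"twist":0}]'
python3 - <<'E'
from plan import *
boxes(cam('wrist'),.12,.145,(.4,.6,-.3,.03));print('slot',slot('M',-1))
B=boxes(cam('top'))
b=min(B,key=lambda b:np.hypot(b[0]-.568,b[1]-.206))
chain([(.57,.21,.13,b[2])])
E
```

```text
time: 17.35
eef_pos: [0.4621, -0.1263, 0.1153]
tcp_rot: [0.026, 1.0, -0.0, 0.001]
contact_force: [0.1, 0.6, -1.3]
opening: 0.512
finger_force: 53.7
time: 17.6
eef_pos: [0.4615, -0.1258, 0.1143]
tcp_rot: [0.026, 1.0, -0.0, 0.0]
contact_force: [0.0, -0.4, 0.6]
opening: 0.637
finger_force: 0.0
time: 18.1
eef_pos: [0.4643, -0.1273, 0.2608]
tcp_rot: [0.026, 1.0, -0.003, 0.006]
contact_force: [-0.5, 0.2, 1.0]
opening: 0.642
finger_force: 0.0
5428 [460. 217.] xy 468 -27 size 45 69 short-axis deg 87.3 top 0.131
5226 [332. 218.] xy 463 -127 size 45 69 short-axis deg 86.9 top 0.131
slot [ 0.46153746 -0.12693556]
280 [208. 233.] xy 533 403 size 48 73 short-axis deg -2.7 top 0.031
281 [269. 234.] xy 566 206 size 47 70 short-axis deg -18.0 top 0.031
277 [239. 237.] xy 541 300 size 46 70 short-axis deg 15.6 top 0.031
297 [202. 266.] xy 420 396 size 44 71 short-axis deg -4.1 top 0.03
dx -9.1 dy 34.1 dz 12.5 twist 105.1
```

```bash
python3 -m pendant '[{"dx":-0.5,"dy":3,"dz":0,"twist":10},{"dx":-1,"dy":6,"dz":0,"twist":20},{"dx":-2,"dy":9,"dz":0,"twist":30},{"dx":-3,"dy":12,"dz":0,"twist":40},{"dx":-4,"dy":16,"dz":0,"twist":50},{"dx":-5,"dy":20,"dz":2,"twist":60},{"dx":-6,"dy":24,"dz":5,"twist":70},{"dx":-7,"dy":28,"dz":8,"twist":80},{"dx":-8,"dy":31,"dz":10,"twist":90},{"dx":-9.1,"dy":34.1,"dz":12.5,"twist":100}]' 75;python3 -m pendant '[{"dx":0,"dy":0,"dz":0,"twist":5.1},{"dx":0,"dy":0,"dz":0,"twist":5.1}]'
python3 - <<'E'
from plan import *
B=boxes(cam('wrist'))
b=min(B,key=lambda b:np.hypot(b[0]-.57,b[1]-.21))
chain([(b[0],b[1],.015,b[2]),(b[0],b[1],.18,b[2]),(*slot('R',-1),.18,87.4)])
E
```

```text
time: 19.45
eef_pos: [0.5687, 0.2108, 0.126]
tcp_rot: [0.784, 0.621, -0.002, -0.001]
contact_force: [-0.7, 0.0, 0.0]
opening: 0.748
finger_force: 0.0
time: 19.7
eef_pos: [0.5682, 0.2099, 0.1262]
tcp_rot: [0.809, 0.588, -0.002, -0.001]
contact_force: [0.2, -0.8, -0.5]
opening: 0.749
finger_force: 0.0
4305 [25. 44.] xy 424 387 size 43 45 short-axis deg -5.6 top 0.031
286 [168.   4.] xy 524 373 size 4 21 short-axis deg 76.1 top 0.028
8709 [245. 107.] xy 544 304 size 46 70 short-axis deg 15.9 top 0.032
6752 [332. 233.] xy 570 210 size 45 70 short-axis deg -17.1 top 0.032
dx 0.1 dy 0.1 dz 11.2 twist -0.9
dx 0.0 dy 0.0 dz -16.5 twist -0.0
dx -45.1 dy 2.0 dz 0.0 twist -104.5
```

```bash
python3 -m pendant '[{"dx":0.1,"dy":0,"dz":5,"twist":-0.9},{"dx":0.1,"dy":0,"dz":10,"twist":-0.9},{"dx":0.1,"dy":0,"dz":11.2,"twist":-0.9},{"dx":0.1,"dy":0,"dz":11.2,"twist":-0.9}]'; python3 -m pendant '[{"dx":0,"dy":0,"dz":0,"twist":0},{"dx":0,"dy":0,"dz":0,"twist":0},{"dx":0,"dy":0,"dz":0,"twist":0}]' 0 50; python3 -m pendant '[{"dx":0,"dy":0,"dz":-5,"twist":0},{"dx":0,"dy":0,"dz":-11,"twist":0},{"dx":-3,"dy":0,"dz":-17,"twist":0},{"dx":-8,"dy":0,"dz":-17,"twist":-10},{"dx":-12,"dy":0.2,"dz":-17,"twist":-20},{"dx":-16,"dy":0.4,"dz":-17,"twist":-30},{"dx":-20,"dy":0.6,"dz":-17,"twist":-40},{"dx":-24,"dy":0.8,"dz":-17,"twist":-50},{"dx":-29,"dy":0.8,"dz":-17,"twist":-60},{"dx":-34,"dy":1,"dz":-17,"twist":-70}]'
python3 - <<'E'
from plan import *
chain([(*slot('R',-1),.114,87.4)])
E
```

```text
time: 20.25
eef_pos: [0.5702, 0.2105, 0.0172]
tcp_rot: [0.805, 0.594, -0.0, -0.0]
contact_force: [0.4, -0.2, 0.9]
opening: 0.748
finger_force: 0.0
time: 20.62
eef_pos: [0.5727, 0.2113, 0.0203]
tcp_rot: [0.805, 0.594, 0.002, 0.001]
contact_force: [-0.0, 0.5, 6.3]
opening: 0.511
finger_force: 53.5
time: 21.88
eef_pos: [0.4791, -0.1176, 0.1877]
tcp_rot: [0.316, 0.949, -0.0, 0.001]
contact_force: [0.2, 1.0, 0.1]
opening: 0.511
finger_force: 52.8
dx -4.8 dy -10.1 dz 7.4 twist -34.3
```

```bash
python3 -m pendant '[{"dx":-2,"dy":-3,"dz":0,"twist":-10},{"dx":-3,"dy":-6,"dz":0,"twist":-20},{"dx":-4,"dy":-9,"dz":0,"twist":-30},{"dx":-4.8,"dy":-10.1,"dz":2,"twist":-34.3},{"dx":-4.8,"dy":-10.1,"dz":5,"twist":-34.3},{"dx":-4.8,"dy":-10.1,"dz":7,"twist":-34.3},{"dx":-4.8,"dy":-10.1,"dz":7.1,"twist":-34.3}]';python3 -m pendant '[{"dx":0,"dy":0,"dz":0,"twist":0},{"dx":0,"dy":0,"dz":0,"twist":0}]' 64;python3 -m pendant '[{"dx":0,"dy":0,"dz":-3,"twist":0},{"dx":0,"dy":0,"dz":-8,"twist":0},{"dx":0,"dy":0,"dz":-14,"twist":0},{"dx":0,"dy":0,"dz":-14,"twist":0}]'
python3 - <<'E'
from plan import *
boxes(cam('wrist'),.12,.145,(.4,.6,-.3,.03));print('slot',slot('R',-1))
B=boxes(cam('top'))
b=min(B,key=lambda b:np.hypot(b[0]-.544,b[1]-.304))
chain([(.544,.304,.13,b[2])])
E
```

```text
time: 22.75
eef_pos: [0.4573, -0.2263, 0.1177]
tcp_rot: [0.026, 1.0, -0.0, 0.0]
contact_force: [-3.4, 1.1, 8.6]
opening: 0.511
finger_force: 56.9
time: 23.0
eef_pos: [0.4568, -0.2258, 0.1165]
tcp_rot: [0.026, 1.0, -0.0, 0.0]
contact_force: [0.1, -0.0, 0.4]
opening: 0.642
finger_force: 0.0
time: 23.5
eef_pos: [0.4593, -0.2277, 0.263]
tcp_rot: [0.026, 1.0, -0.004, 0.005]
contact_force: [0.2, 0.2, -0.4]
opening: 0.644
finger_force: 0.0
5345 [461. 217.] xy 464 -127 size 45 70 short-axis deg 86.5 top 0.131
5138 [332. 218.] xy 460 -227 size 45 70 short-axis deg 86.6 top 0.131
5483 [585. 217.] xy 469 -28 size 46 70 short-axis deg 87.5 top 0.131
slot [ 0.45703897 -0.22683433]
279 [208. 233.] xy 533 403 size 47 71 short-axis deg -2.3 top 0.032
276 [239. 237.] xy 540 300 size 49 69 short-axis deg 16.9 top 0.031
286 [202. 266.] xy 420 396 size 46 71 short-axis deg -4.5 top 0.031
dx -6.0 dy 53.4 dz 12.7 twist 70.2
```

```bash
python3 -m pendant '[{"dx":-0.5,"dy":5,"dz":0,"twist":8},{"dx":-1,"dy":11,"dz":0,"twist":16},{"dx":-2,"dy":17,"dz":0,"twist":24},{"dx":-2.5,"dy":23,"dz":0,"twist":32},{"dx":-3,"dy":29,"dz":0,"twist":40},{"dx":-4,"dy":35,"dz":2,"twist":48},{"dx":-4.5,"dy":41,"dz":5,"twist":56},{"dx":-5,"dy":47,"dz":8,"twist":64},{"dx":-6,"dy":53,"dz":10,"twist":70.5},{"dx":-6,"dy":53.4,"dz":12.5,"twist":70.5}]' 75;python3 -m pendant '[{"dx":0,"dy":0,"dz":0,"twist":0}]'
python3 - <<'E'
from plan import *
B=boxes(cam('wrist'))
b=min(B,key=lambda b:np.hypot(b[0]-.544,b[1]-.304))
chain([(b[0],b[1],.015,b[2]),(b[0],b[1],.18,b[2]),(*slot('L',1.08),.18,87.4)])
E
```

```text
time: 24.85
eef_pos: [0.5432, 0.3071, 0.1283]
tcp_rot: [0.597, 0.802, -0.001, -0.001]
contact_force: [-0.0, -0.5, -0.2]
opening: 0.75
finger_force: 0.0
time: 24.98
eef_pos: [0.5407, 0.3042, 0.1254]
tcp_rot: [0.597, 0.802, -0.005, -0.003]
contact_force: [-0.0, -0.4, -0.9]
opening: 0.75
finger_force: 0.0
7599 [186.  45.] xy 422 396 size 46 61 short-axis deg -3.5 top 0.032
9359 [374.  73.] xy 537 408 size 45 71 short-axis deg 0.1 top 0.032
6771 [335. 235.] xy 544 305 size 45 70 short-axis deg 15.8 top 0.032
dx 0.0 dy 0.2 dz 11.3 twist 0.8
dx 0.0 dy 0.0 dz -16.5 twist -0.0
dx -32.2 dy -9.2 dz 0.0 twist -71.6
```

```bash
python3 -m pendant '[{"dx":0,"dy":0.1,"dz":5,"twist":0.8},{"dx":0,"dy":0.1,"dz":10,"twist":0.8},{"dx":0,"dy":0.1,"dz":11.2,"twist":0.8},{"dx":0,"dy":0.1,"dz":11.2,"twist":0.8}]'; python3 -m pendant '[{"dx":0,"dy":0,"dz":0,"twist":0},{"dx":0,"dy":0,"dz":0,"twist":0},{"dx":0,"dy":0,"dz":0,"twist":0}]' 0 50; python3 -m pendant '[{"dx":0,"dy":0,"dz":-5,"twist":0},{"dx":0,"dy":0,"dz":-11,"twist":0},{"dx":-3,"dy":-1,"dz":-17,"twist":0},{"dx":-8,"dy":-2,"dz":-18,"twist":-10},{"dx":-12,"dy":-3,"dz":-18,"twist":-20},{"dx":-16,"dy":-4,"dz":-18,"twist":-30},{"dx":-20,"dy":-5,"dz":-18,"twist":-40},{"dx":-24,"dy":-6,"dz":-18,"twist":-50},{"dx":-28,"dy":-7,"dz":-18,"twist":-60},{"dx":-31,"dy":-8,"dz":-18,"twist":-70}]'
python3 - <<'E'
from plan import *
chain([(*slot('L',1.08),.116,87.4)])
E
```

```text
time: 25.52
eef_pos: [0.5457, 0.3039, 0.0199]
tcp_rot: [0.604, 0.797, -0.0, 0.0]
contact_force: [0.1, 0.2, 0.4]
opening: 0.753
finger_force: 0.0
time: 25.9
eef_pos: [0.5477, 0.3053, 0.0227]
tcp_rot: [0.604, 0.797, 0.002, 0.002]
contact_force: [0.7, 0.3, 6.3]
opening: 0.509
finger_force: 52.3
time: 27.15
eef_pos: [0.5524, -0.0171, 0.2]
tcp_rot: [0.035, 0.999, -0.0, 0.001]
contact_force: [0.3, 0.0, -1.0]
opening: 0.505
finger_force: 51.5
dx 0.9 dy -1.4 dz 8.4 twist -1.4
```

```bash
python3 -m pendant '[{"dx":0.9,"dy":-1.4,"dz":0,"twist":-1.4},{"dx":0.9,"dy":-1.4,"dz":4,"twist":-1.4},{"dx":0.9,"dy":-1.4,"dz":7,"twist":-1.4},{"dx":0.9,"dy":-1.4,"dz":8,"twist":-1.4},{"dx":0.9,"dy":-1.4,"dz":8,"twist":-1.4}]';python3 -m pendant '[{"dx":0,"dy":0,"dz":0,"twist":0},{"dx":0,"dy":0,"dz":0,"twist":0}]' 64;python3 -m pendant '[{"dx":0,"dy":0,"dz":-3,"twist":0},{"dx":0,"dy":0,"dz":-8,"twist":0},{"dx":0,"dy":0,"dz":-14,"twist":0},{"dx":0,"dy":0,"dz":-14,"twist":0}]'
python3 - <<'E'
from plan import *
boxes(cam('wrist'),.12,.145,(.4,.6,-.3,.03));print('slot',slot('L',1.08))
B=boxes(cam('top'))
chain([(.422,.400,.13,-4)])
E
```

```text
time: 27.78
eef_pos: [0.5428, -0.0289, 0.1215]
tcp_rot: [0.025, 1.0, -0.0, 0.0]
contact_force: [-4.1, -0.5, 5.2]
opening: 0.509
finger_force: 52.2
time: 28.02
eef_pos: [0.5428, -0.0288, 0.1199]
tcp_rot: [0.025, 1.0, -0.0, 0.001]
contact_force: [-1.1, -0.2, 0.1]
opening: 0.639
finger_force: 0.0
time: 28.52
eef_pos: [0.5456, -0.0294, 0.2665]
tcp_rot: [0.025, 1.0, -0.001, 0.006]
contact_force: [0.2, 0.2, 0.1]
opening: 0.638
finger_force: 0.0
6345 [328. 114.] xy 469 -28 size 45 70 short-axis deg 87.7 top 0.131
6443 [193. 114.] xy 464 -126 size 46 70 short-axis deg 86.9 top 0.131
6418 [ 61. 118.] xy 460 -226 size 47 70 short-axis deg 86.5 top 0.131
5071 [330. 213.] xy 543 -29 size 45 69 short-axis deg 87.3 top 0.131
slot [ 0.54291803 -0.03049883]
273 [208. 233.] xy 532 404 size 49 70 short-axis deg -0.4 top 0.031
293 [202. 266.] xy 420 395 size 46 70 short-axis deg -5.2 top 0.031
dx 14.2 dy 42.2 dz 13.0 twist 91.1
```

```bash
python3 -m pendant '[{"dx":1,"dy":4,"dz":0,"twist":10},{"dx":2,"dy":9,"dz":0,"twist":20},{"dx":4,"dy":14,"dz":0,"twist":30},{"dx":6,"dy":19,"dz":0,"twist":40},{"dx":8,"dy":24,"dz":0,"twist":50},{"dx":10,"dy":29,"dz":2,"twist":60},{"dx":11,"dy":34,"dz":5,"twist":70},{"dx":13,"dy":39,"dz":8,"twist":80},{"dx":14,"dy":42.2,"dz":11,"twist":90},{"dx":14.2,"dy":42.2,"dz":13,"twist":91.1}]' 75;python3 -m pendant '[{"dx":0,"dy":0,"dz":0,"twist":0}]'
python3 - <<'E'
from plan import *
B=boxes(cam('wrist'))
b=min(B,key=lambda b:np.hypot(b[0]-.422,b[1]-.4))
chain([(b[0],b[1],.015,b[2]),(b[0],b[1],.19,b[2]),(*slot('M',1.08),.19,87.4)])
E
```

```text
time: 29.88
eef_pos: [0.4188, 0.4002, 0.1249]
tcp_rot: [0.73, 0.683, -0.003, -0.001]
contact_force: [0.3, -0.6, 0.2]
opening: 0.748
finger_force: 0.0
time: 30.0
eef_pos: [0.4195, 0.398, 0.1255]
tcp_rot: [0.731, 0.683, -0.004, -0.0]
contact_force: [-0.4, 0.9, -1.1]
opening: 0.751
finger_force: 0.0
568 [613.  69.] xy 602 491 size 5 32 short-axis deg 63.0 top 0.03
3055 [363. 102.] xy 446 484 size 33 92 short-axis deg 89.9 top 0.024
7458 [503. 207.] xy 536 409 size 46 70 short-axis deg 0.3 top 0.032
6766 [333. 229.] xy 422 401 size 45 70 short-axis deg -4.1 top 0.032
dx 0.3 dy 0.1 dz 11.3 twist 0.1
dx 0.0 dy 0.0 dz -17.5 twist -0.0
dx -52.2 dy 15.4 dz 0.0 twist -91.5
```

```bash
python3 -m pendant '[{"dx":0.2,"dy":0,"dz":5,"twist":0},{"dx":0.2,"dy":0,"dz":10,"twist":0},{"dx":0.2,"dy":0,"dz":11.2,"twist":0},{"dx":0.2,"dy":0,"dz":11.2,"twist":0}]'; python3 -m pendant '[{"dx":0,"dy":0,"dz":0,"twist":0},{"dx":0,"dy":0,"dz":0,"twist":0},{"dx":0,"dy":0,"dz":0,"twist":0}]' 0 50; python3 -m pendant '[{"dx":0,"dy":0,"dz":-5,"twist":0},{"dx":0,"dy":0,"dz":-11,"twist":0},{"dx":-3,"dy":1,"dz":-17,"twist":0},{"dx":-8,"dy":2,"dz":-18,"twist":-10},{"dx":-13,"dy":3,"dz":-18,"twist":-20},{"dx":-18,"dy":5,"dz":-18,"twist":-30},{"dx":-23,"dy":6,"dz":-18,"twist":-40},{"dx":-28,"dy":8,"dz":-18,"twist":-50},{"dx":-33,"dy":10,"dz":-18,"twist":-60},{"dx":-38,"dy":12,"dz":-18,"twist":-70}]'
python3 - <<'E'
from plan import *
chain([(*slot('M',1.08),.116,87.4)])
E
```

```text
time: 30.55
eef_pos: [0.4227, 0.4015, 0.0181]
tcp_rot: [0.731, 0.682, 0.0, 0.0]
contact_force: [-0.2, 0.9, 0.3]
opening: 0.753
finger_force: 0.0
time: 30.92
eef_pos: [0.424, 0.4031, 0.0205]
tcp_rot: [0.731, 0.682, 0.003, 0.001]
contact_force: [0.9, -1.2, 6.9]
opening: 0.511
finger_force: 53.1
time: 32.17
eef_pos: [0.5145, 0.0165, 0.198]
tcp_rot: [0.211, 0.978, 0.0, 0.001]
contact_force: [1.3, -0.2, -0.4]
opening: 0.508
finger_force: 52.3
dx -8.2 dy -12.4 dz 8.2 twist -21.7
```

```bash
python3 -m pendant '[{"dx":-2,"dy":-4,"dz":0,"twist":-10},{"dx":-5,"dy":-8,"dz":0,"twist":-20},{"dx":-8.2,"dy":-12.4,"dz":0,"twist":-21.7},{"dx":-8.2,"dy":-12.4,"dz":4,"twist":-21.7},{"dx":-8.2,"dy":-12.4,"dz":7,"twist":-21.7},{"dx":-8.2,"dy":-12.4,"dz":8,"twist":-21.7},{"dx":-8.2,"dy":-12.4,"dz":8,"twist":-21.7}]';python3 -m pendant '[{"dx":0,"dy":0,"dz":0,"twist":0},{"dx":0,"dy":0,"dz":0,"twist":0}]' 64;python3 -m pendant '[{"dx":0,"dy":0,"dz":-3,"twist":0},{"dx":0,"dy":0,"dz":-8,"twist":0},{"dx":0,"dy":0,"dz":-14,"twist":0},{"dx":0,"dy":0,"dz":-14,"twist":0}]'
python3 - <<'E'
from plan import *
boxes(cam('wrist'),.12,.145,(.4,.6,-.3,.03));print('slot',slot('M',1.08))
B=boxes(cam('top'))
chain([(.536,.409,.13,0)])
E
```

```text
time: 33.05
eef_pos: [0.5373, -0.1291, 0.1194]
tcp_rot: [0.026, 1.0, -0.0, 0.0]
contact_force: [-2.6, 0.1, 4.5]
opening: 0.508
finger_force: 52.9
time: 33.3
eef_pos: [0.5374, -0.1289, 0.1179]
tcp_rot: [0.026, 1.0, -0.0, 0.001]
contact_force: [-0.2, 0.5, 0.3]
opening: 0.64
finger_force: 0.0
time: 33.8
eef_pos: [0.5401, -0.13, 0.2646]
tcp_rot: [0.026, 1.0, -0.003, 0.006]
contact_force: [0.3, -0.9, -0.5]
opening: 0.645
finger_force: 0.0
6458 [330. 114.] xy 464 -127 size 45 70 short-axis deg 87.1 top 0.131
6553 [467. 114.] xy 469 -28 size 46 70 short-axis deg 87.5 top 0.131
6499 [193. 117.] xy 460 -226 size 46 70 short-axis deg 86.8 top 0.131
5343 [460. 214.] xy 543 -29 size 46 70 short-axis deg 87.4 top 0.131
5093 [331. 217.] xy 540 -129 size 45 69 short-axis deg 87.0 top 0.131
slot [ 0.53841955 -0.13039759]
280 [208. 233.] xy 534 404 size 50 71 short-axis deg -0.3 top 0.031
dx 2.9 dy 53.7 dz 12.8 twist 87.0
```

```bash
python3 -m pendant '[{"dx":0.2,"dy":5,"dz":0,"twist":10},{"dx":0.5,"dy":11,"dz":0,"twist":20},{"dx":1,"dy":17,"dz":0,"twist":30},{"dx":1.3,"dy":23,"dz":0,"twist":40},{"dx":1.6,"dy":29,"dz":0,"twist":50},{"dx":2,"dy":35,"dz":2,"twist":60},{"dx":2.3,"dy":41,"dz":5,"twist":70},{"dx":2.6,"dy":47,"dz":8,"twist":80},{"dx":2.9,"dy":52.5,"dz":11,"twist":87},{"dx":2.9,"dy":53.7,"dz":12.8,"twist":87}]' 75;python3 -m pendant '[{"dx":0,"dy":0,"dz":0,"twist":0}]'
python3 - <<'E'
from plan import *
B=boxes(cam('wrist'))
b=min(B,key=lambda b:np.hypot(b[0]-.536,b[1]-.409))
chain([(b[0],b[1],.015,b[2]),(b[0],b[1],.19,b[2]),(*slot('R',1.08),.19,87.4)])
E
```

```text
time: 35.15
eef_pos: [0.534, 0.4107, 0.1255]
tcp_rot: [0.707, 0.708, -0.002, -0.001]
contact_force: [0.5, 0.3, -0.3]
opening: 0.75
finger_force: 0.0
time: 35.28
eef_pos: [0.5318, 0.4092, 0.1222]
tcp_rot: [0.706, 0.709, -0.006, -0.002]
contact_force: [-0.0, -0.3, -0.5]
opening: 0.751
finger_force: 0.0
2977 [196. 123.] xy 445 484 size 32 93 short-axis deg 90.0 top 0.024
6947 [337. 235.] xy 536 409 size 45 70 short-axis deg 0.3 top 0.032
dx 0.0 dy 0.3 dz 11.0 twist -0.2
dx 0.0 dy 0.0 dz -17.5 twist -0.0
dx -63.9 dy -0.6 dz 0.0 twist -87.1
```

```bash
python3 -m pendant '[{"dx":0,"dy":0.1,"dz":5,"twist":0},{"dx":0,"dy":0.1,"dz":9.8,"twist":0},{"dx":0,"dy":0.1,"dz":11,"twist":0},{"dx":0,"dy":0.1,"dz":11,"twist":0}]'; python3 -m pendant '[{"dx":0,"dy":0,"dz":0,"twist":0},{"dx":0,"dy":0,"dz":0,"twist":0},{"dx":0,"dy":0,"dz":0,"twist":0}]' 0 50; python3 -m pendant '[{"dx":0,"dy":0,"dz":-5,"twist":0},{"dx":0,"dy":0,"dz":-11,"twist":0},{"dx":-4,"dy":0,"dz":-16,"twist":0},{"dx":-10,"dy":0,"dz":-18,"twist":-10},{"dx":-16,"dy":0,"dz":-18,"twist":-20},{"dx":-22,"dy":0,"dz":-18,"twist":-30},{"dx":-28,"dy":0,"dz":-18,"twist":-40},{"dx":-34,"dy":0,"dz":-18,"twist":-50},{"dx":-40,"dy":0,"dz":-18,"twist":-60},{"dx":-46,"dy":0,"dz":-18,"twist":-70}]'
python3 - <<'E'
from plan import *
chain([(*slot('R',1.08),.116,87.4)])
E
```

```text
time: 35.83
eef_pos: [0.5373, 0.4081, 0.0197]
tcp_rot: [0.707, 0.707, -0.0, 0.0]
contact_force: [-0.2, 0.1, 0.1]
opening: 0.749
finger_force: 0.0
time: 36.2
eef_pos: [0.5392, 0.4099, 0.0229]
tcp_rot: [0.707, 0.707, 0.003, 0.001]
contact_force: [1.0, -0.6, 7.0]
opening: 0.509
finger_force: 52.6
time: 37.45
eef_pos: [0.5373, -0.0415, 0.2001]
tcp_rot: [0.182, 0.983, -0.0, 0.001]
contact_force: [0.9, -0.3, -1.0]
opening: 0.509
finger_force: 51.9
dx -6.4 dy -17.8 dz 8.4 twist -18.4
```

```bash
python3 -m pendant '[{"dx":-2,"dy":-5,"dz":0,"twist":-10},{"dx":-4,"dy":-10,"dz":0,"twist":-18.4},{"dx":-6,"dy":-15,"dz":0,"twist":-18.4},{"dx":-6.4,"dy":-17.8,"dz":0,"twist":-18.4},{"dx":-6.4,"dy":-17.8,"dz":4,"twist":-18.4},{"dx":-6.4,"dy":-17.8,"dz":7,"twist":-18.4},{"dx":-6.4,"dy":-17.8,"dz":8,"twist":-18.4},{"dx":-6.4,"dy":-17.8,"dz":8,"twist":-18.4}]';python3 -m pendant '[{"dx":0,"dy":0,"dz":0,"twist":0},{"dx":0,"dy":0,"dz":0,"twist":0}]' 64;python3 -m pendant '[{"dx":0,"dy":0,"dz":-3,"twist":0},{"dx":0,"dy":0,"dz":-8,"twist":0},{"dx":0,"dy":0,"dz":-14,"twist":0},{"dx":0,"dy":0,"dz":-14,"twist":0}]'
python3 - <<'E'
from plan import *
c=cam('wrist');save(c,'w9.png');W=cloud(c)
boxes(c,.12,.145,(.4,.6,-.3,.03));print('slot',slot('R',1.08))
m=(W[...,0]>.61)&(W[...,0]<.66)&(W[...,1]>-.2)&(W[...,1]<-.07)&(W[...,2]>.08)&(W[...,2]<.115)
P=W[m];print('bar',len(P),P.mean(0) if len(P) else '')
chain([(.6375,-.133,.14,-2.7)])
E
```

```text
time: 38.45
eef_pos: [0.5327, -0.229, 0.1216]
tcp_rot: [0.025, 1.0, -0.0, -0.0]
contact_force: [-3.1, 0.9, 4.8]
opening: 0.506
finger_force: 52.5
time: 38.7
eef_pos: [0.5328, -0.2289, 0.1198]
tcp_rot: [0.025, 1.0, -0.0, 0.0]
contact_force: [0.2, -0.2, 0.8]
opening: 0.641
finger_force: 0.0
time: 39.2
eef_pos: [0.5353, -0.2305, 0.2667]
tcp_rot: [0.025, 1.0, -0.003, 0.006]
contact_force: [-0.2, 0.6, -0.1]
opening: 0.637
finger_force: 0.0
6303 [331. 116.] xy 460 -227 size 45 71 short-axis deg 86.6 top 0.131
6420 [468. 115.] xy 464 -127 size 46 69 short-axis deg 87.5 top 0.131
6480 [599. 117.] xy 468 -28 size 47 70 short-axis deg 87.3 top 0.13
5341 [583. 214.] xy 543 -30 size 47 69 short-axis deg 87.2 top 0.13
5015 [332. 216.] xy 534 -229 size 45 68 short-axis deg 87.3 top 0.131
5203 [459. 217.] xy 540 -130 size 45 70 short-axis deg 87.0 top 0.131
slot [ 0.53392107 -0.23029636]
bar 1194 [ 0.63587801 -0.1263812   0.09863222]
dx -9.9 dy 10.2 dz 12.3 twist 89.8
```

View pics/w9.png

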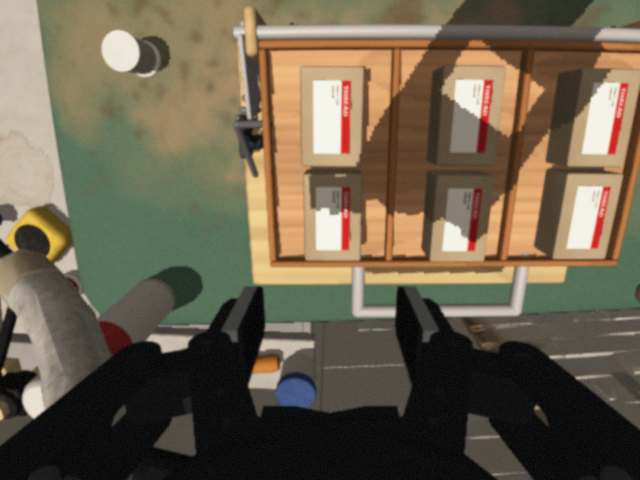

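All six boxes lie flat, two in each bay. Next is the bar (pixels (355..522, 312)).

```bash
python3 -m pendant '[{"dx":-1,"dy":1,"dz":0,"twist":10},{"dx":-2,"dy":2,"dz":0,"twist":20},{"dx":-3,"dy":3,"dz":0,"twist":30},{"dx":-5,"dy":5,"dz":0,"twist":40},{"dx":-6,"dy":6,"dz":0,"twist":50},{"dx":-7,"dy":7,"dz":0,"twist":60},{"dx":-8,"dy":8,"dz":0,"twist":70},{"dx":-9.9,"dy":10.2,"dz":0,"twist":80},{"dx":-9.9,"dy":10.2,"dz":4,"twist":89.8},{"dx":-9.9,"dy":10.2,"dz":9,"twist":89.8}]' 45 80;python3 -m pendant '[{"dx":0,"dy":0,"dz":3,"twist":0},{"dx":0,"dy":0,"dz":3,"twist":0}]'
python3 - <<'E'
from plan import *
chain([(.6378,-.133,.078,-2.7)])
W=cloud(cam('wrist'));m=(W[...,0]>.61)&(W[...,0]<.66)&(W[...,1]>-.2)&(W[...,1]<-.07)&(W[...,2]>.08)&(W[...,2]<.115)
P=W[m];print('bar',len(P),P.mean(0) if len(P) else '',P.max(0))
E
```

```text
time: 40.5
eef_pos: [0.6367, -0.1314, 0.1675]
tcp_rot: [0.724, 0.69, 0.0, 0.0]
contact_force: [0.7, 0.2, -0.9]
opening: 0.453
finger_force: 0.0
time: 40.75
eef_pos: [0.6331, -0.1306, 0.1333]
tcp_rot: [0.723, 0.69, -0.002, -0.005]
contact_force: [-0.2, 0.3, -0.1]
opening: 0.448
finger_force: 0.0
dx -0.2 dy 0.5 dz 5.5 twist 0.0
bar 5364 [ 0.6379367  -0.12834691  0.09920054] [ 0.64615701 -0.07000293  0.10244121]
```

```bash
python3 -m pendant '[{"dx":-0.1,"dy":0.2,"dz":3,"twist":0},{"dx":-0.1,"dy":0.2,"dz":5.5,"twist":0},{"dx":-0.1,"dy":0.2,"dz":5.5,"twist":0}]'; python3 -m pendant '[{"dx":0,"dy":0,"dz":0,"twist":0},{"dx":0,"dy":0,"dz":0,"twist":0},{"dx":0,"dy":0,"dz":0,"twist":0},{"dx":0,"dy":0,"dz":0,"twist":0}]' 0 80
python3 -m pendant '[{"dx":0,"dy":0,"dz":-1.2,"twist":0},{"dx":0,"dy":-0.1,"dz":-2.4,"twist":0},{"dx":0,"dy":-0.3,"dz":-3.6,"twist":0},{"dx":0,"dy":-0.5,"dz":-4.7,"twist":0},{"dx":0,"dy":-0.8,"dz":-5.9,"twist":0},{"dx":0,"dy":-1.1,"dz":-7,"twist":0},{"dx":0,"dy":-1.9,"dz":-9.3,"twist":0}]'
python3 - <<'E'
from h import *
s=ctrl.get_state();p=s['eef_pos'];print(p,np.arctan2(p[2]+.019-.095,np.hypot(p[0]-.4006,p[1]+.1242)),s['contact_force'])
E
```

```text
time: 41.18
eef_pos: [0.6378, -0.1328, 0.0836]
tcp_rot: [0.724, 0.69, -0.0, -0.001]
contact_force: [0.1, 0.8, -0.1]
opening: 0.45
finger_force: 0.0
time: 41.68
eef_pos: [0.6375, -0.1334, 0.0869]
tcp_rot: [0.723, 0.691, -0.002, -0.001]
contact_force: [-7.0, 0.3, 6.1]
opening: 0.1
finger_force: 78.3
time: 42.55
eef_pos: [0.6202, -0.1326, 0.178]
tcp_rot: [0.723, 0.69, 0.0, 0.001]
contact_force: [0.3, -4.0, -7.8]
opening: 0.097
finger_force: 78.0
[ 0.62021552 -0.13263417  0.17801542] 0.4345800078178375 [ 0.29744839 -3.95155717 -7.79254503]
```

```bash
python3 -m pendant '[{"dx":0,"dy":-0.5,"dz":-1.1,"twist":0},{"dx":0,"dy":-1,"dz":-2.1,"twist":0},{"dx":0,"dy":-1.6,"dz":-3.1,"twist":0},{"dx":0,"dy":-2.3,"dz":-4.1,"twist":0},{"dx":0,"dy":-3.2,"dz":-5.5,"twist":0},{"dx":0,"dy":-3.2,"dz":-5.5,"twist":0}]'
python3 - <<'E'
from plan import *
s=ctrl.get_state();p=s['eef_pos'];print(p,np.arctan2(p[2]+.0095-.095,np.hypot(p[0]-.4006,p[1]+.1242)),s['contact_force'])
W=cloud(cam('top'));P=W[(W[...,0]>.4)&(W[...,0]<.56)&(W[...,1]>-.12)&(W[...,1]<-.09)&(W[...,2]>.1)]
for k in range(6):
    a=np.polyfit(P[:,0],P[:,2],1);r=P[:,2]-np.polyval(a,P[:,0]);P=P[abs(r)<max(.006,1.5*np.median(abs(r)))]
print(len(P),np.arctan(a[0]))
E
```

```text
time: 43.3
eef_pos: [0.5885, -0.1314, 0.2351]
tcp_rot: [0.723, 0.691, 0.001, 0.003]
contact_force: [2.8, -5.0, -0.3]
opening: 0.096
finger_force: 79.4
[ 0.58851045 -0.13137689  0.23508049] 0.6719543398549193 [ 2.77124475 -5.00267129 -0.33336697]
946 0.7025444664483539
```

```bash
python3 -m pendant '[{"dx":0,"dy":0.5,"dz":0.7,"twist":0},{"dx":0,"dy":1,"dz":1.4,"twist":0},{"dx":0,"dy":1.4,"dz":2,"twist":0},{"dx":0,"dy":1.7,"dz":2.5,"twist":0},{"dx":0,"dy":2,"dz":2.9,"twist":0},{"dx":0,"dy":2.1,"dz":3.1,"twist":0},{"dx":0,"dy":2.1,"dz":3.1,"twist":0}]'
python3 - <<'E'
from plan import *
s=ctrl.get_state();p=s['eef_pos'];print(p,np.arctan2(p[2]+.0095-.095,np.hypot(p[0]-.4006,p[1]+.1242)),s['contact_force'])
c=cam('side');cv2.imwrite('pics/s5.png',cv2.resize(c['img'][180:380,220:440,::-1],None,fx=2.5,fy=2.5))
E
```

```text
time: 44.22
eef_pos: [0.6088, -0.1315, 0.203]
tcp_rot: [0.724, 0.689, 0.0, -0.0]
contact_force: [-4.2, -2.4, 5.3]
opening: 0.097
finger_force: 82.0
[ 0.60881493 -0.13149551  0.20299958] 0.5135074122911001 [-4.18763125 -2.36416629  5.28724666]
```

View pics/s5.png

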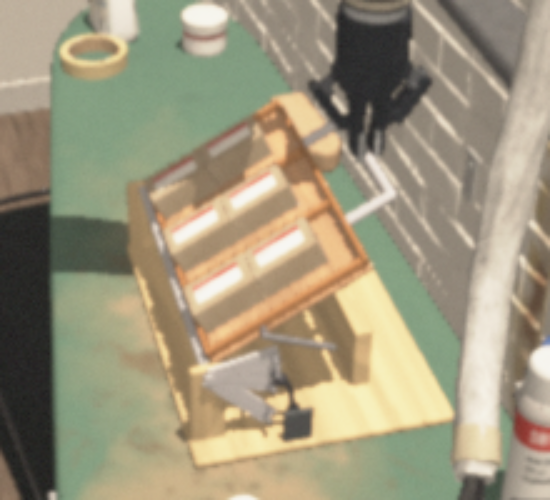

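The board rests on its prop (the tool feels an upward push) with the boxes lying in the bays, so I release and withdraw upwards.

```bash
python3 -m pendant '[{"dx":0,"dy":0,"dz":0,"twist":0},{"dx":0,"dy":0,"dz":0,"twist":0},{"dx":0,"dy":0,"dz":0,"twist":0}]' 45;python3 -m pendant '[{"dx":0,"dy":0,"dz":-3,"twist":0},{"dx":0,"dy":0,"dz":-8,"twist":0},{"dx":0,"dy":0,"dz":-14,"twist":0},{"dx":0,"dy":-6,"dz":-18,"twist":0},{"dx":0,"dy":-6,"dz":-18,"twist":0}]'
python3 - <<'E'
from plan import *
c=cam('wrist');save(c,'w11.png');W=cloud(c)
m=(W[...,0]>.58)&(W[...,0]<.65)&(W[...,1]>-.19)&(W[...,1]<-.08)&(W[...,2]>.19)&(W[...,2]<.25)
P=W[m];print('bar',len(P),P.max(0));zb=np.percentile(P[:,2],98)-.006;print('tilt',np.arcsin((zb-.095)/.238))
E
```

```text
time: 44.65
eef_pos: [0.6084, -0.131, 0.2007]
tcp_rot: [0.723, 0.69, 0.0, -0.001]
contact_force: [-0.1, 0.1, -0.5]
opening: 0.453
finger_force: 0.0
time: 45.28
eef_pos: [0.5481, -0.1287, 0.3859]
tcp_rot: [0.724, 0.69, 0.002, 0.003]
contact_force: [-0.4, 0.6, 0.1]
opening: 0.453
finger_force: 0.0
bar 1709 [ 0.61525543 -0.08010251  0.21981682]
tilt 0.5183485525478291
```

View pics/w11.png

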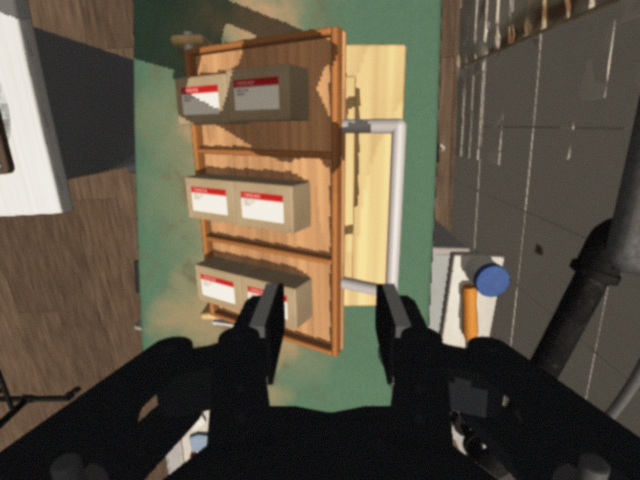

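The tilt is 0.52 rad and the boxes have slid down against the hinge-side rim. I'll check that they are flat.

```bash
python3 - <<'E'
from plan import *
W=cloud(cam('wrist'));t=.52
ex=np.array([*(e*np.cos(t)),np.sin(t)]);ey=np.array([*f,0]);ez=np.cross(ex,ey);H=np.array([*(C-.098*e),.095])
L=(W-H)@np.c_[ex,ey,ez];x,y,z=L[...,0],L[...,1],L[...,2]
for n,o in(('L',.1),('M',0),('R',-.1)):
    m=(abs(y-o)<.04)&(x>0)&(x<.2)&(z>.025)&(z<.06);P=L[m]
    fl=L[(abs(y-o)<.04)&(x>.155)&(x<.178)&(abs(z)<.02)]
    print(n,m.sum(),'top z pct',np.percentile(P[:,2],[2,50,98]).round(4),'x',np.percentile(P[:,0],[1,99]).round(3)-.098,'y',np.percentile(P[:,1],[1,99]).round(3)-o,'fit slope',np.polyfit(P[:,0],P[:,2],1).round(3),'floor',np.median(fl[:,2]).round(4))
E
python3 -m pendant '[{"dx":0,"dy":0,"dz":0,"twist":0},{"dx":0,"dy":0,"dz":0,"twist":0},{"dx":0,"dy":0,"dz":0,"twist":0},{"dx":0,"dy":0,"dz":0,"twist":0}]'
```

```text
L 6221 top z pct [0.0278 0.0354 0.0369] x [-0.081  0.056] y [-0.022  0.023] fit slope [-0.014  0.036] floor 0.0032
M 5085 top z pct [0.0269 0.0355 0.037 ] x [-0.081  0.056] y [-0.02   0.023] fit slope [-0.013  0.036] floor 0.0031
R 3156 top z pct [0.0259 0.0353 0.0367] x [-0.082  0.056] y [-0.019  0.025] fit slope [-0.019  0.036] floor 0.0031
time: 45.88
eef_pos: [0.5488, -0.1288, 0.3806]
tcp_rot: [0.723, 0.69, -0.0, -0.001]
contact_force: [0.3, -0.1, 0.5]
opening: 0.451
finger_force: 0.0
```

Every box top sits 32 mm above its floor, so all are flat and in place.

```bash
python3 -c "
from plant import ctrl
print(ctrl.sign_off())"
```

```text
the job is handed in; nothing more can be done
None
```

The job is handed in: the board stands propped on its second notch at about 0.52 rad, with all six boxes flat, two in each bay, and nothing else touched as far as I could see; the sign-off gave no verdict.

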